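Fetch the union from the back of the bay

TASK

I need the brass union from the back of the storage bay. First clear the filter and the solenoid valve that stand in front out to the side mat; only when both stand on the mat, set the union upright on the centre of the round assembly plate. Then put the filter and the solenoid valve back, each upright in the very place where it stood (the valve lengthwise along the row again), and leave the hex nipple, the gauge and the roll of tape where they are.

Things in the scene. Friction and masses are not known exactly. Their poses are not given: they have to be found in the camera images.
- bay: Grey metal bay, fixed, 145 (x) by 248 (y) mm, open above and towards the robot: floor 8 mm thick, side walls 25, back wall (+x) 40 mm high. Four dark pads. Origin underside, middle; y runs along the rows. Front row (x -32 mm): filter and solenoid valve; back row (x +32 mm): union and nipple; at y +55 and -55 mm, which on which side varies. The tall front things leave the gripper no room behind.
- mat: Black ribbed rubber side mat, flat on the cart top and fixed, 180 mm (x) by 125 mm (y), 3 mm thick; origin underside, middle. Either on the left or on the right of the bay.
- plate: Round steel assembly plate, fixed, 110 mm across, 10 mm high, flat top with a dark ring and a dark centre dot; origin underside, middle. On the other side of the bay from the mat.
- filter: Upright air filter: grey bowl, light head, teal knob, 51 x 53 x 126 mm, 0.2 kg, black foot cup 43 mm across; origin centre of underside, z up the axis. Knob 32 mm across, height 99 to 126 mm; head 38 by 40 mm with ports out to y +-27 mm, height 79 to 100; collar 49 mm across, 66 to 79; bowl 42 mm across below. Lift by the knob or the bowl.
- solenoid: Solenoid valve: white body, black coil, grey connector, 46 x 110 x 109 mm, 0.38 kg; origin on the underside. Body x -17 to 23, y -55 to 55, height 36 mm. Coil x -15 to 21, y 12 to 48, height 36 to 80, above that y 16 to 44 up to 104; stub to x -23 at height 92. Connector y -52 to -32, height 66. Lift by the coil gripped across y (centre x 3, y 30 mm).
- union: Brass pipe union (two short hexagon ends and a wide eight-sided nut in the middle), 54 x 54 x 48 mm, 0.2 kg, standing upright; origin centre of the underside, z up. The nut spans 16 to 34 mm height and is 54 mm wide along its own x and y; the ends are about 40 mm wide.
- nipple: Brass hex nipple (threaded at both ends, thin hexagon in the middle), 46 x 40 x 52 mm, standing upright next to the union in the back row; origin centre of the underside. It stays where it is.
- gauge: Dial pressure gauge lying face up in front of the bay, 88 x 63 x 24 mm; origin underside. Bystander.
- tape: Flat roll of white seal tape with blue rim, 61 mm across, 14 mm high, in front of the bay; origin underside. Bystander.

How it is judged:
By the outcome, as a careful person would: the job done as asked, in the order asked, and still so for the second after the job is handed in, with the robot touching nothing.
It also fails if it takes over 115 s, if anything falls off the work surface, if the arm or the gripper's body presses on something with over 40 N, if the wrist force passes 120 N, or if a joint passes its speed limit or range.

ROBOT

A 6-joint arm with a two-finger parallel gripper is mounted at the origin on a cart in front of the work surface, level with it; the furniture and walls round the work are solid. World frame = base frame: x ahead of the robot, y to its left, z up, the work surface at z = 0. Lengths are in mm, angles in rad, forces in N, time in s.
With the tool pointing down it reaches from about 375 to 925 mm from the base axis. Payload 5.7 kg.
Tool frame: the origin (TCP) lies midway between the tips of the shut fingers; the grasp point (between the pads) lies 19 mm behind it; z points along the fingers, y is the line along which they close (so a half turn about z gives the same grasp; the last joint's range is limited). The gripper opens to 88 mm and grips with 3 to 60 N. Pads are 20 mm wide; open, the fingers measure 115 mm over their backs; the gripper's body (75 mm by 178 mm) begins 61 mm behind the grasp point.
Start: joints at [1.166, 0.359, 1.51, -0, 1.272, -0.115], TCP at [171.449, 574.95, 222.623] pointing down, gripper open.
Joint ranges: [-2.97, 2.97], [-1.01, 2.36], [0.21, 2.38], [-0.96, 4.11], [0.2, 2.71], [-2.98, 2.98]. Speed limits (rad/s): [2.39, 2.39, 3.14, 3.14, 3.14, 3.14].

INTERFACE

Orientations are given as [roll, pitch, yaw] about the fixed x, y, z axes, in that order (R = Rz(yaw) Ry(pitch) Rx(roll)).
In Python, from bench import env gives the robot as it stands.
- The arm moves only by the shell command python3 inch.py [FORCE], which reads ROWS from standard input. ROWS is one flat JSON list of numbers that holds 1 to 5 rows one after another, with no inner brackets; each row has 7 numbers: the opening from 0.0 (shut) to 1.0 (fully open), then dx, dy, dz in shares of the most that a row can go, 1 being 50 mm, then a rotation vector rx, ry, rz in a scale on which 1.0 is pi/2 rad; each row shifts and turns the commanded pose from where the row before left it, along the tool's axes as they then stand; what a row does not reach is not made up. A row lasts 1/10 s, in which the tool goes at most 50 mm and 0.15 rad, less where a joint would pass 70% of its speed; a pose out of reach is approached as far as the arm can. The fingers move at their own pace and stop on an object; FORCE is the grip in N (left out, the last holds). Time passes only in rows, so rows that do not move let the fingers close. It prints the time, the measured TCP pose, the force, the opening and the grip force at its end. A shift or turn number past 1, either way, is cut back to 1. Input that does not fit is refused with a message, and nothing moves.
- env.get_state(): the state, without advancing time (a new reading comes with each control period).
- env.get_image(name): name is "scene" or "top"; returns a dict with "frame" (420x560x3 uint8, red, green, blue), "fov_y" (degrees; the focal length in pixels is half the picture's height over the tangent of half this angle, whatever the lens; pixels are square), "cx", "cy" (the principal point, pixels), "k1" (the pictures are not rectified: a ray, as slopes to the right and down, at radius r is drawn at 1 + k1 r^2 times it, then the intrinsics apply), "T" (4x4, takes a point from camera to world coordinates). Camera axes: x right, y down, z forward; pixel columns grow to the right and rows downward; lengths in mm; the calibration is good to about 2 mm. A picture is of the moment at which its call begins. There is no depth.
- env.sign_off(): hands the job in; it is judged then, once.
The state is a dict: "clock": time; "joints": joint angles; "qvel": joint speeds; "effort": joint torques, N m; "position": TCP position; "ee_rot": TCP orientation; "ft_force": force on the tool from outside, world axes, zero at the start; "ft_torque": the same for the moment, N m; "grip_width": opening from 0.0 (shut) to 1.0 (fully open); "gripper_force": force on a finger pad.
Only numpy, scipy, OpenCV 4.12 (cv2) and the standard library are available. Lean on these libraries where they do the work, as an engineer would, in place of code of your own. Each camera call takes 0.05 s, during which the arm holds its last target. There are 200 camera calls.

## Working session

There is one attempt and no reset: what is moved stays moved. The work goes in short steps, Python scripts to look and compute and a shell command to move; the robot and the scene stay as the last step left them, time stands still between calls to the robot, and variables do not carry over. Pictures are saved under pics/ and viewed, at most 14 in all, crops included, and the job is handed in when it is done.

```bash
mkdir -p pics; ls
cat > h.py <<'E'
import numpy as np, cv2
from bench import env
def snap(n,f=None):
    im=env.get_image(n)
    if f: cv2.imwrite('pics/'+f,im['frame'][:,:,::-1])
    return im
def K(im):
    f=im['frame'].shape[0]/2/np.tan(np.radians(im['fov_y'])/2)
    return np.array([[f,0,im['cx']],[0,f,im['cy']],[0,0,1.]])
def ray(im,u,v):
    k=K(im);d=np.array([(u-k[0,2])/k[0,0],(v-k[1,2])/k[1,1]]);s=d.copy()
    for _ in range(30): s=d/(1+im['k1']*(s@s))
    T=np.array(im['T']);return T[:3,3],T[:3,:3]@np.array([s[0],s[1],1])
def pl(im,u,v,z):
    o,d=ray(im,u,v);return (o+d*(z-o[2])/d[2])
def px(im,P):
    T=np.array(im['T']);c=T[:3,:3].T@(np.array(P,float)-T[:3,3]);s=c[:2]/c[2];s=s*(1+im['k1']*(s@s));k=K(im)
    return np.array([k[0,0]*s[0]+k[0,2],k[1,1]*s[1]+k[1,2]])
E
python3 - <<'E'
from h import *
for n in('scene','top'):
    im=snap(n,n+'1.png');print(n,im['fov_y'],im['cx'],im['cy'],im['k1'],np.round(im['T'],3).tolist())
s=env.get_state();print(s['clock'],s['position'],s['ee_rot'],s['grip_width'],s['ft_force'])
E
```

```text
bench.py
inch.py
pics
scene 48.359619428946914 291.6011064632258 211.15537361483328 0.0023321519426982074 [[0.728, -0.477, 0.492, -15.186], [-0.685, -0.492, 0.537, -545.889], [-0.014, -0.728, -0.685, 748.893], [0.0, 0.0, 0.0, 1.0]]
top 50.89877949747121 278.25848464145116 213.99380420215553 0.043242000524601226 [[-0.013, -0.985, 0.174, 340.765], [-1.0, 0.016, 0.014, -10.539], [-0.016, -0.174, -0.985, 994.911], [0.0, 0.0, 0.0, 1.0]]
0.1 [171.21089067 574.41944387 221.90486236] [-3.13997387e+00 -2.00656531e-04  2.85180216e+00] 0.9988413774361808 [-0.27946209  0.12100175  0.34307024]
```

View pics/scene1.png

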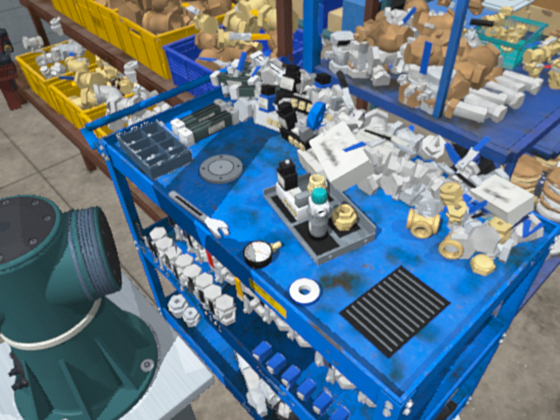

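View pics/top1.png

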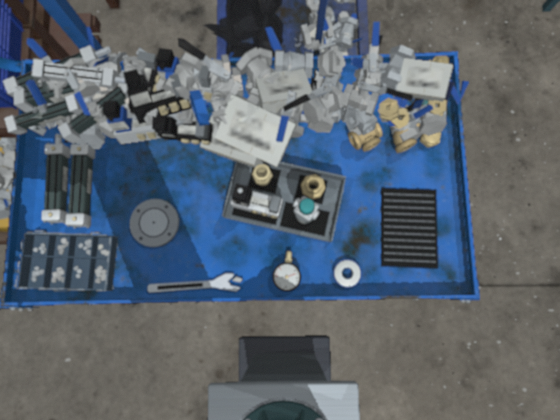

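The robot's left (+y) is left in the top view. The bay is at about (285,200), the mat on the right at (410,228) and the plate on the left at (154,222). The valve is front left at (257,203) and the filter front right at (307,207). I'll zoom in on the bay to tell the union from the nipple.

Run:
```python
from h import *
a=cv2.imread('pics/top1.png')[145:255,210:360];b=cv2.imread('pics/scene1.png')[145:275,250:390]
c=np.hstack([cv2.resize(a,(440,int(440*110/150)),interpolation=3)[:322],cv2.resize(b,(347,322),interpolation=3)])
cv2.imwrite('pics/c1.png',c)
```

```text
(no output)
```

View pics/c1.png

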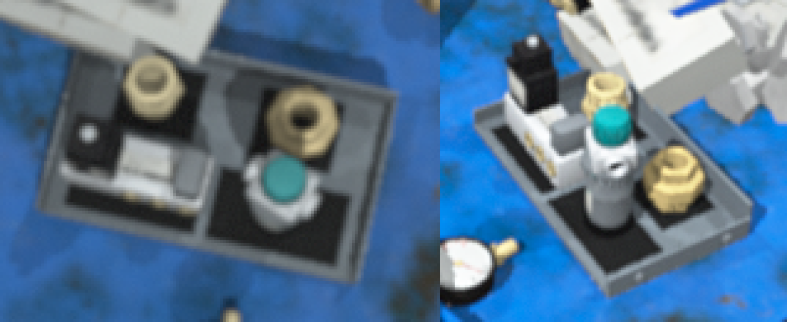

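The crop shows the union back right, behind the filter, and the nipple back left, behind the valve. The coil is at the left (+y) end of the valve. Next I'll measure everything.

```bash
cat >> h.py <<'E'
def tri(a,b):
    (o1,d1),(o2,d2)=a,b
    A=np.stack([d1,-d2],1);t=np.linalg.lstsq(A,o2-o1,rcond=None)[0];p,q=o1+d1*t[0],o2+d2*t[1]
    return (p+q)/2,np.linalg.norm(p-q)
def blobs(im,lo,hi,box,n=3,amin=15):
    h=cv2.cvtColor(im['frame'],cv2.COLOR_RGB2HSV);m=cv2.inRange(h,np.array(lo),np.array(hi))
    z=np.zeros_like(m);x0,y0,x1,y1=box;z[y0:y1,x0:x1]=m[y0:y1,x0:x1]
    c,_=cv2.findContours(z,cv2.RETR_EXTERNAL,cv2.CHAIN_APPROX_NONE)
    return sorted([k for k in c if cv2.contourArea(k)>amin],key=cv2.contourArea)[::-1][:n]
def cen(c):
    m=cv2.moments(c);return m['m10']/m['m00'],m['m01']/m['m00']
E
cat > m1.py <<'E'
from h import *
S=snap('scene');T=snap('top');np.set_printoptions(precision=1,suppress=True)
def show(n,im,cs,z):
    for c in cs: print(n,np.array(cen(c)),cv2.contourArea(c),pl(im,*cen(c),z), cv2.boundingRect(c))
ts=blobs(S,(75,80,40),(95,255,255),(290,170,350,250),1);tt=blobs(T,(75,80,40),(95,255,255),(280,185,340,225),1)
show('tealS',S,ts,113);show('tealT',T,tt,115);print(tri(ray(S,*cen(ts[0])),ray(T,*cen(tt[0]))))
bs=blobs(S,(12,60,80),(32,255,255),(325,195,375,240),1);bt=blobs(T,(12,60,80),(32,255,255),(290,165,340,205),1)
show('brS',S,bs,25);show('brT',T,bt,34);print(tri(ray(S,*cen(bs[0])),ray(T,*cen(bt[0]))))
# pads, mat, plate dark
d=blobs(T,(0,0,0),(180,255,70),(370,180,450,275),1);show('mat',T,d,3)
if d: r=cv2.minAreaRect(d[0]);print([pl(T,*p,3) for p in cv2.boxPoints(r)])
p=blobs(T,(0,0,50),(180,90,255),(120,190,190,255),1,200);show('plate',T,p,10)
if p: e=cv2.fitEllipse(p[0]);print(e,pl(T,*e[0],10))
d=blobs(T,(0,0,0),(180,255,60),(215,150,350,245),6,20);show('dark',T,d,8)
for n,f in(('FR',(331.7,240.5,25)),('BR',(345.4,176.4,40)),('FL',(224.3,216.6,25))):print(n,pl(T,*f))
E
python3 m1.py
```

```text
tealS [319.1 195.3] 197.5 [514.9 -52.3 113. ] (311, 188, 17, 16)
tealT [306.5 205.7] 162.0 [512.3 -56.  115. ] (299, 198, 15, 16)
(array([511.6, -55.7, 117.2]), np.float64(0.49643077412837827))
brS [343.9 217.1] 474.0 [575.3 -73.6  25. ] (332, 204, 25, 27)
brT [312.9 186.3] 413.5 [572.  -75.6  34. ] (301, 175, 24, 24)
(array([573.1, -75.8,  28. ]), np.float64(0.6744096893668592))
mat [408.7 227.9] 4098.5 [ 479.3 -290.     3. ] (381, 188, 57, 80)
[array([ 572.6, -233.2,    3. ]), array([ 570.2, -359.7,    3. ]), array([ 391.3, -346. ,    3. ]), array([ 392.7, -223.5,    3. ])]
plate [153.8 222.5] 1842.5 [499.8 284.7  10. ] (129, 198, 50, 49)
((153.81515502929688, 222.4557342529297), (47.18124008178711, 49.77454376220703), 56.96384048461914) [499.8 284.7  10. ]
dark [304.  221.2] 604.0 [497.6 -54.9   8. ] (281, 203, 48, 32)
dark [254.2 188.2] 543.5 [576.   57.5   8. ] (233, 168, 47, 36)
dark [253.  215.9] 206.5 [511.6  60.4   8. ] (233, 209, 43, 15)
dark [299.2 186.6] 102.0 [578.1 -45.8   8. ] (294, 174, 12, 25)
dark [318.9 199.5] 23.5 [547.  -90.1   8. ] (314, 194, 10, 9)
FR [ 450.8 -114.1   25. ]
BR [ 591.8 -147.8   40. ]
FL [508.1 123.4  25. ]
```

Run:
```python
from h import *
a=cv2.imread('pics/top1.png')[155:247,215:351];b=cv2.imread('pics/scene1.png')[150:265,258:383]
cv2.imwrite('pics/c2.png',cv2.resize(a,None,fx=5.8,fy=5.8,interpolation=3));cv2.imwrite('pics/c3.png',cv2.resize(b,None,fx=5,fy=5,interpolation=3))
```

```text
(no output)
```

View pics/c2.png

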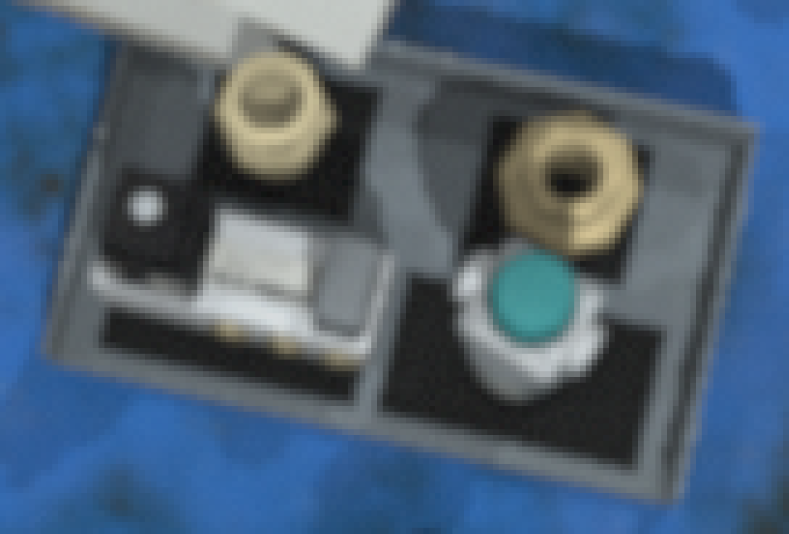

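View pics/c3.png

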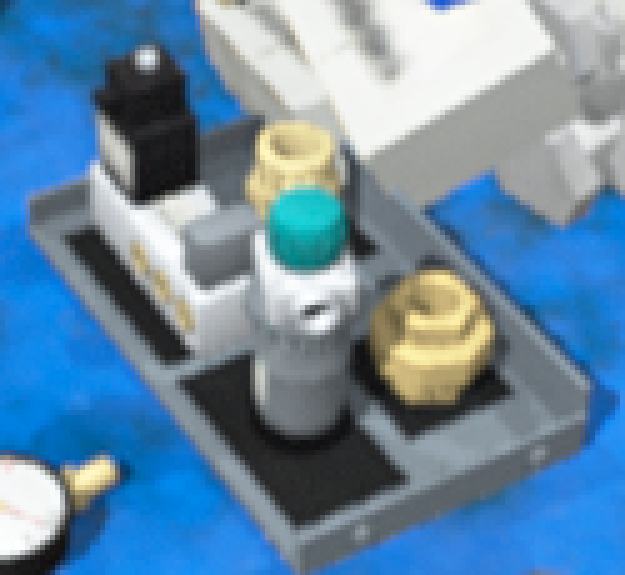

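The filter is at (512,-56) and the union at (573,-76). The valve's coil dot shows at crop (145,205) in the top view and (147,60) in the scene view. Now the bay's yaw, from the pad and wall edges, and the valve's position.

```bash
cat > m2.py <<'E'
from h import *
np.set_printoptions(precision=1,suppress=True)
S=snap('scene');T=snap('top')
ct=lambda x,y:(215+(x+.5)/5.8-.5,155+(y+.5)/5.8-.5)
cs=lambda x,y:(258+(x+.5)/5-.5,150+(y+.5)/5-.5)
def L(n,a,b,z,im=T,c=ct):
    p,q=pl(im,*c(*a),z),pl(im,*c(*b),z);d=q-p
    print(n,p,q,'len',np.linalg.norm(d),'dir deg',np.degrees(np.arctan2(d[1],d[0])))
L('frontpadR back edge',(407,272),(667,328),8);L('frontpadR front',(380,408),(632,468),8);L('padR right',(667,328),(632,468),8)
L('front floor edge',(50,360),(660,497),8);L('rightwall outer',(683,500),(757,125),25)
L('backwall top',(400,42),(757,125),40);L('frontpadL front',(105,345),(355,400),8)
L('S padR',(182,380),(295,527),8,S,cs);L('S padR right',(295,527),(405,478),8,S,cs)
L('S front floor',(30,228),(300,572),8,S,cs)
L('S body front top',(92,170),(193,303),36,S,cs)
L('T body front top',(95,285),(370,360),36)
p,e=tri(ray(T,*ct(145,205)),ray(S,*cs(147,60)));print('dot',p,e)
# centre estimate if yaw
a=np.radians(-13)
for a in np.radians([-11,-12,-13]):
    R=np.array([[np.cos(a),-np.sin(a)],[np.sin(a),np.cos(a)]])
    f=np.array([511.6,-55.7]);u=np.array([573.1,-75.8]);b1=f-R@[-32,-55];b2=u-R@[32,-55]
    print(np.degrees(a),'bay from f,u',b1,b2,'coil pred',b1+R@[-32,55]+R@[3,30],b2+R@[-32,55]+R@[3,30])
E
python3 m2.py
```

```text
frontpadR back edge [543.8 -12.2   8. ] [ 519.7 -113.5    8. ] len 104.10822609542977 dir deg -103.36194573504257
frontpadR front [489.8  -0.8   8. ] [464.8 -98.1   8. ] len 100.46386684769139 dir deg -104.42723449153442
padR right [ 519.7 -113.5    8. ] [464.8 -98.1   8. ] len 57.01100873803522 dir deg 164.3493025338586
front floor edge [510.9 128.2   8. ] [ 453.4 -108.5    8. ] len 243.62117132623865 dir deg -103.66164630183934
rightwall outer [ 450.2 -115.5   25. ] [ 596.3 -149.3   25. ] len 150.0413319799949 dir deg -13.005136186213397
backwall top [628.  -10.9  40. ] [ 592.4 -147.1   40. ] len 140.8339334406774 dir deg -104.62551437163232
frontpadL front [516.5 106.7   8. ] [493.1   8.9   8. ] len 100.51052137480336 dir deg -103.44882567180693
S padR [488.8  -3.4   8. ] [462.8 -99.8   8. ] len 99.75438489600275 dir deg -105.06034314636008
S padR right [462.8 -99.8   8. ] [ 516.6 -112.9    8. ] len 55.35325092343559 dir deg -13.74008925511589
S front floor [507.3 122.2   8. ] [ 446.7 -118.5    8. ] len 248.17260360595412 dir deg -104.11411615403158
S body front top [536.  108.1  36. ] [506.6   7.9  36. ] len 104.43002211137389 dir deg -106.3261278396215
T body front top [534.9 107.3  36. ] [504.1   2.5  36. ] len 109.23743917628947 dir deg -106.37589769625836
dot [548.5  80.7 109.5] 0.3953432432161476
-11.0 bay from f,u [553.5  -7.8] [552.2 -15.7] coil pred [541.3  81.2] [539.9  73.3]
-12.000000000000002 bay from f,u [554.3  -8.6] [553.2 -15.3] coil pred [543.6  80.6] [542.5  73.8]
-13.0 bay from f,u [555.2  -9.3] [554.3 -15. ] coil pred [546.  80.] [545.2  74.3]
```

Bay yaw is about -13.8°, and the valve is at about (536,50) with yaw -16°. The coil centre is about (548,79), and the two views agree. I'll write a helper that gives the distance to go in tool axes, and also check how high the white carton behind the bay is.

```bash
cat > rel.py <<'E'
import sys
from h import *
from scipy.spatial.transform import Rotation as R
np.set_printoptions(precision=1,suppress=True)
s=env.get_state();p=np.array(s['position']);r=R.from_euler('xyz',s['ee_rot'])
print('now',p,np.round(s['ee_rot'],3),'t',round(s['clock'],2))
a=list(map(float,sys.argv[1:]))
for i in range(0,len(a),4):
    t=np.array(a[i:i+3]);g=R.from_euler('xyz',[np.pi,0,a[i+3]])
    print('to',t,'tool d',r.inv().apply(t-p),'dist',np.linalg.norm(t-p),'rotvec',np.round((r.inv()*g).as_rotvec(),3))
    p=t;r=g
E
python3 - <<'E'
from h import *
np.set_printoptions(precision=1,suppress=True)
S=snap('scene');T=snap('top')
ct=lambda x,y:(215+(x+.5)/5.8-.5,155+(y+.5)/5.8-.5)
cs=lambda x,y:(258+(x+.5)/5-.5,150+(y+.5)/5-.5)
print(tri(ray(T,*ct(365,62)),ray(S,*cs(365,158))))
E
python3 rel.py 350 300 230 2.871  511.6 -55.7 200 2.871 511.6 -55.7 111 2.871
```

```text
(array([613. ,   3.1,  61.5]), np.float64(2.10700369959648))
now [171.4 574.9 222.5] [-3.1 -0.   2.9] t 0.4
to [350. 300. 230.] tool d [-249.7 -212.4   -7.4] dist 327.86563747051565 rotvec [-0. -0. -0.]
to [511.6 -55.7 200. ] tool d [-250.8 -299.6   30. ] dist 391.8380405218462 rotvec [0. 0. 0.]
to [511.6 -55.7 111. ] tool d [ 0. -0. 89.] dist 89.0 rotvec [0. 0. 0.]
```

The rows are not in the units I measure in: shifts go in shares of 50 mm and turns go in shares of pi/2 rad. I convert before sending: -31 mm is -0.62, -26 mm is -0.52.

```bash
sed -i 's/precision=1/precision=3/' rel.py
echo '[1, -0.62, -0.52, -0.02, 0, 0, 0, 1, -0.62, -0.52, -0.02, 0, 0, 0, 1, -0.62, -0.52, -0.02, 0, 0, 0, 1, -0.62, -0.52, -0.02, 0, 0, 0]' | python3 inch.py
echo '[1, -0.62, -0.52, -0.02, 0, 0, 0, 1, -0.62, -0.52, -0.02, 0, 0, 0, 1, -0.62, -0.52, -0.02, 0, 0, 0, 1, -0.62, -0.52, -0.02, 0, 0, 0]' | python3 inch.py
echo '[1, -0.56, -0.66, 0.06, 0, 0, 0, 1, -0.56, -0.66, 0.06, 0, 0, 0, 1, -0.56, -0.66, 0.06, 0, 0, 0, 1, -0.56, -0.66, 0.06, 0, 0, 0, 1, -0.56, -0.66, 0.06, 0, 0, 0]' | python3 inch.py
echo '[1, -0.56, -0.66, 0.06, 0, 0, 0, 1, -0.56, -0.66, 0.06, 0, 0, 0, 1, -0.56, -0.66, 0.06, 0, 0, 0, 1, -0.4, -0.6, 0, 0, 0, 0, 0.7, 0, 0, 0, 0, 0, 0]' | python3 inch.py
python3 rel.py 511.6 -55.7 200 2.871
```

```text
clock: 0.8
position: [261.1, 438.6, 226.7]
ee_rot: [3.141, 0.0, 2.852]
ft_force: [-0.4, -0.6, -0.8]
grip_width: 0.994
gripper_force: 0.0
clock: 1.2
position: [350.4, 303.4, 230.9]
ee_rot: [3.141, 0.0, 2.852]
ft_force: [0.7, 0.1, 0.7]
grip_width: 0.997
gripper_force: 0.0
clock: 1.7
position: [437.3, 104.9, 215.8]
ee_rot: [3.141, 0.001, 2.852]
ft_force: [0.6, 0.7, -0.7]
grip_width: 0.998
gripper_force: 0.0
clock: 2.2
position: [501.6, -50.8, 206.9]
ee_rot: [-3.14, 0.002, 2.848]
ft_force: [0.6, 1.1, 0.1]
grip_width: 0.945
gripper_force: 0.0
now [501.561 -50.769 206.865] [-3.14   0.002  2.848] t 2.2
to [511.6 -55.7 200. ] tool d [-11.02   -1.805   6.895] dist 13.123785865182477 rotvec [-0.001  0.002 -0.023]
```

Scaled: 25 mm is 0.5, 15 mm is 0.3, -0.023 rad / 1.5708 = -0.0146.

```bash
echo '[0.6, -0.22, -0.04, 0.14, 0, 0, -0.0146, 0.6, 0, 0, 0.5, 0, 0, 0, 0.6, 0, 0, 0.5, 0, 0, 0, 0.6, 0, 0, 0.3, 0, 0, 0, 0.6, 0, 0, 0, 0, 0, 0]' | python3 inch.py
python3 rel.py 511.6 -55.7 111 2.871
python3 - <<'E'
from h import *
a=snap('scene')['frame'][130:250,250:390];b=snap('top')['frame'][150:250,240:350]
cv2.imwrite('pics/g1.png',np.hstack([cv2.resize(a,(420,360),interpolation=3),cv2.resize(b,(396,360),interpolation=3)])[:,:800,::-1])
E
```

```text
clock: 2.7
position: [507.6, -50.2, 132.4]
ee_rot: [3.142, -0.005, 2.877]
ft_force: [-1.1, 0.9, 0.2]
grip_width: 0.603
gripper_force: 0.0
now [507.6   -50.163 132.404] [ 3.142 -0.005  2.877] t 2.7
to [511.6 -55.7 111. ] tool d [-5.412 -4.3   21.378] dist 22.467922093914034 rotvec [ 0.    -0.005  0.006]
```

View pics/g1.png

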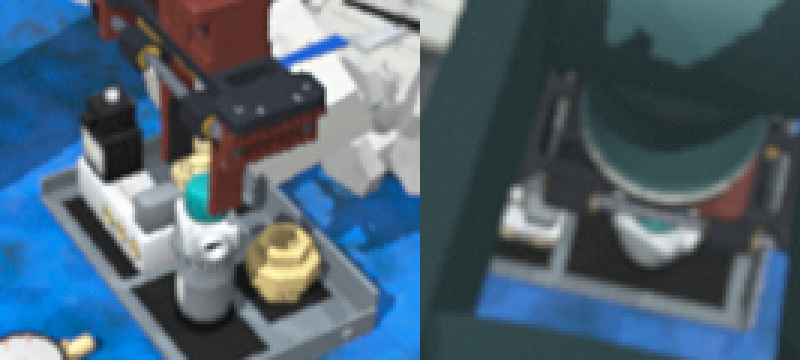

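The fingers straddle the knob at crop (208,195), but the pose is about 7 mm short of the target. I'll correct that and read again.

Scaled: -5.4 mm is -0.108, -4.3 mm is -0.086.

```bash
echo '[0.6, -0.108, -0.086, 0, 0, 0, 0, 0.6, 0, 0, 0, 0, 0, 0]' | python3 inch.py; python3 rel.py 511.6 -55.7 111 2.871;echo '[0.6, 0, 0, 0, 0, 0, 0]' | python3 inch.py; python3 rel.py 511.6 -55.7 111 2.871
```

```text
clock: 3.0
position: [515.3, -58.0, 135.8]
ee_rot: [-3.141, 0.003, 2.875]
ft_force: [-0.3, -0.1, -0.0]
grip_width: 0.601
gripper_force: 0.0
now [515.298 -57.999 135.815] [-3.141  0.003  2.875] t 3.0
to [511.6 -55.7 111. ] tool d [ 4.25   1.25  24.801] dist 25.193897118210806 rotvec [-0.     0.003  0.004]
clock: 3.1
position: [514.4, -57.7, 135.5]
ee_rot: [-3.142, 0.002, 2.875]
ft_force: [-0.9, -0.1, -0.6]
grip_width: 0.598
gripper_force: 0.0
now [514.388 -57.684 135.475] [-3.142  0.002  2.875] t 3.1
to [511.6 -55.7 111. ] tool d [ 3.257  1.18  24.469] dist 24.71263813213397 rotvec [-0.     0.002  0.004]
```

Scaled: 10 mm is 0.2, 7 mm is 0.14.

```bash
echo '[0.6, 0.064, 0.024, 0, 0, 0, 0, 0.6, 0, 0, 0.2, 0, 0, 0, 0.6, 0, 0, 0.14, 0, 0, 0, 0.6, 0, 0, 0, 0, 0, 0, 0.6, 0, 0, 0, 0, 0, 0]' | python3 inch.py; python3 rel.py 511.6 -55.7 111 2.871;echo '[0.6, 0, 0, 0, 0, 0, 0, 0.6, 0, 0, 0, 0, 0, 0]' | python3 inch.py; python3 rel.py 511.6 -55.7 111 2.871
```

```text
clock: 3.6
position: [510.4, -55.3, 117.1]
ee_rot: [-3.141, -0.001, 2.875]
ft_force: [0.0, -0.7, -0.3]
grip_width: 0.602
gripper_force: 0.0
now [510.361 -55.257 117.134] [-3.141 -0.001  2.875] t 3.6
to [511.6 -55.7 111. ] tool d [-1.319 -0.1    6.132] dist 6.2730764471896645 rotvec [-0.    -0.001  0.004]
clock: 3.8
position: [511.0, -55.4, 117.8]
ee_rot: [-3.142, 0.0, 2.875]
ft_force: [1.2, 0.1, -0.3]
grip_width: 0.596
gripper_force: 0.0
now [510.962 -55.405 117.81 ] [-3.142  0.     2.875] t 3.8
to [511.6 -55.7 111. ] tool d [-0.691 -0.116  6.811] dist 6.846431323980107 rotvec [-0.     0.     0.004]
```

Scaled: 6.5 mm is 0.13, -0.7 mm is -0.014.

```bash
echo '[0.6, -0.014, 0, 0.13, 0, 0, 0, 0.6, 0, 0, 0, 0, 0, 0, 0.6, 0, 0, 0, 0, 0, 0, 0.2, 0, 0, 0, 0, 0, 0, 0.0, 0, 0, 0, 0, 0, 0]' | python3 inch.py 30;echo '[0, 0, 0, 0, 0, 0, 0, 0, 0, 0, 0, 0, 0, 0, 0, 0, 0, 0, 0, 0, 0, 0, 0, 0, 0, 0, 0, 0]' | python3 inch.py
```

```text
clock: 4.3
position: [511.5, -55.5, 111.2]
ee_rot: [-3.141, 0.0, 2.875]
ft_force: [-0.2, 0.4, -0.2]
grip_width: 0.452
gripper_force: 0.0
clock: 4.7
position: [511.5, -55.5, 111.3]
ee_rot: [-3.142, 0.0, 2.875]
ft_force: [0.3, 0.1, 0.4]
grip_width: 0.355
gripper_force: 30.0
```

Width 31 mm matches the knob. Grip pose recorded: (511.5,-55.5,111.3), yaw 2.875. Lifting and working out the move to the mat.

Scaled: -18 mm is -0.36, -14 mm is -0.28.

```bash
echo '[0, 0, 0, -0.16, 0, 0, 0, 0, 0, 0, -0.28, 0, 0, 0, 0, 0, 0, -0.36, 0, 0, 0, 0, 0, 0, -0.36, 0, 0, 0, 0, 0, 0, -0.12, 0, 0, 0]' | python3 inch.py;echo '[0, 0, 0, 0, 0, 0, 0, 0, 0, 0, 0, 0, 0, 0]' | python3 inch.py;python3 rel.py 425 -314 175 2.875 425 -314 109 2.875
```

```text
clock: 5.2
position: [512.4, -55.8, 177.0]
ee_rot: [-3.142, 0.003, 2.875]
ft_force: [0.9, 0.4, -2.7]
grip_width: 0.35
gripper_force: 30.0
clock: 5.4
position: [510.9, -55.4, 174.7]
ee_rot: [-3.141, -0.001, 2.875]
ft_force: [0.2, -0.6, -2.8]
grip_width: 0.354
gripper_force: 30.0
now [510.889 -55.421 174.656] [-3.141 -0.001  2.875] t 5.4
to [ 425. -314.  175.] tool d [  14.676 -272.074   -0.285] dist 272.47009567377694 rotvec [-0.    -0.001 -0.   ]
to [ 425. -314.  109.] tool d [ 0. -0. 66.] dist 66.0 rotvec [0. 0. 0.]
```

Scaled: -30 mm is -0.6, -26 mm is -0.52.

```bash
echo '[0, 0.01, -0.2, 0, 0, 0, 0, 0, 0.02, -0.4, 0, 0, 0, 0, 0, 0.024, -0.52, 0, 0, 0, 0, 0, 0.03, -0.6, 0, 0, 0, 0, 0, 0.03, -0.6, 0, 0, 0, 0]' | python3 inch.py
echo '[0, 0.03, -0.6, 0, 0, 0, 0, 0, 0.03, -0.6, 0, 0, 0, 0, 0, 0.03, -0.6, 0, 0, 0, 0, 0, 0.03, -0.52, 0, 0, 0, 0, 0, 0.02, -0.4, 0, 0, 0, 0]' | python3 inch.py
echo '[0, 0.026, -0.24, 0, 0, 0, 0, 0, 0.02, -0.16, 0, 0, 0, 0, 0, 0, 0, 0, 0, 0, 0, 0, 0, 0, 0, 0, 0, 0, 0, 0, 0, 0, 0, 0, 0]' | python3 inch.py
python3 rel.py 425 -314 175 2.875 425 -314 109 2.875
```

```text
clock: 5.9
position: [474.1, -167.1, 174.3]
ee_rot: [-3.142, -0.002, 2.875]
ft_force: [0.3, 0.3, -2.7]
grip_width: 0.356
gripper_force: 30.0
clock: 6.4
position: [431.2, -297.0, 174.3]
ee_rot: [3.142, -0.002, 2.874]
ft_force: [0.8, 1.4, -0.4]
grip_width: 0.349
gripper_force: 30.0
clock: 6.9
position: [425.4, -313.0, 175.1]
ee_rot: [3.141, -0.0, 2.876]
ft_force: [0.8, -0.0, -2.1]
grip_width: 0.353
gripper_force: 30.0
now [ 425.404 -313.039  175.12 ] [ 3.141 -0.     2.876] t 6.9
to [ 425. -314.  175.] tool d [ 0.137 -1.034  0.12 ] dist 1.0493929141939602 rotvec [ 0.    -0.     0.001]
to [ 425. -314.  109.] tool d [ 0. -0. 66.] dist 66.0 rotvec [0. 0. 0.]
```

Scaled: 20 mm is 0.4, 18 mm is 0.36.

```bash
echo '[0, 0, 0, 0.3, 0, 0, 0, 0, 0, 0, 0.4, 0, 0, 0, 0, 0, 0, 0.36, 0, 0, 0, 0, 0, 0, 0.16, 0, 0, 0, 0, 0, 0, 0.08, 0, 0, 0]' | python3 inch.py
echo '[0, 0, 0, 0, 0, 0, 0, 0, 0, 0, 0, 0, 0, 0, 0, 0, 0, 0.03, 0, 0, 0, 0, 0, 0, 0.02, 0, 0, 0, 0, 0, 0, 0, 0, 0, 0]' | python3 inch.py
echo '[0, 0, 0, 0.01, 0, 0, 0, 0, 0, 0, 0, 0, 0, 0]' | python3 inch.py
```

```text
clock: 7.4
position: [425.2, -313.1, 109.6]
ee_rot: [3.141, -0.001, 2.876]
ft_force: [0.9, -1.0, -2.2]
grip_width: 0.356
gripper_force: 30.0
clock: 7.9
position: [425.3, -314.0, 107.9]
ee_rot: [-3.141, 0.0, 2.875]
ft_force: [0.2, 0.5, -2.9]
grip_width: 0.352
gripper_force: 30.0
clock: 8.1
position: [425.2, -314.0, 107.2]
ee_rot: [-3.141, 0.0, 2.875]
ft_force: [0.0, -0.2, -0.7]
grip_width: 0.352
gripper_force: 30.0
```

Scaled: 0.5 mm is 0.01.

```bash
echo '[0, 0, 0, 0.01, 0, 0, 0, 0, 0, 0, 0, 0, 0, 0, 0.5, 0, 0, 0, 0, 0, 0, 0.6, 0, 0, 0, 0, 0, 0, 0.7, 0, 0, 0, 0, 0, 0]' | python3 inch.py
echo '[0.7, 0, 0, 0, 0, 0, 0, 0.7, 0, 0, -0.2, 0, 0, 0, 0.7, 0, 0, -0.4, 0, 0, 0, 0.7, 0, 0, -0.5, 0, 0, 0, 0.7, 0, 0, -0.6, 0, 0, 0]' | python3 inch.py
python3 rel.py 490 0 195 2.871 547.9 79 190 2.871 547.9 79 54 2.871
```

```text
clock: 8.6
position: [425.4, -314.1, 106.9]
ee_rot: [-3.141, 0.0, 2.875]
ft_force: [-0.1, -0.4, 0.2]
grip_width: 0.59
gripper_force: 0.0
clock: 9.1
position: [424.8, -313.5, 192.7]
ee_rot: [3.141, -0.001, 2.875]
ft_force: [1.2, -0.3, 0.4]
grip_width: 0.7
gripper_force: 0.0
now [ 424.775 -313.486  192.666] [ 3.141 -0.001  2.875] t 9.1
to [490.   0. 195.] tool d [ 19.736 319.592  -2.13 ] dist 320.2077251093609 rotvec [ 0.001 -0.001  0.004]
to [547.9  79.  190. ] tool d [-34.676  91.602   5.   ] dist 98.07349285102472 rotvec [0. 0. 0.]
to [547.9  79.   54. ] tool d [  0.  -0. 136.] dist 136.0 rotvec [0. 0. 0.]
```

Run:
```python
from h import *
a=snap('scene')['frame'];b=snap('top')['frame']
cv2.imwrite('pics/S2.png',a[:,:,::-1]);cv2.imwrite('pics/T2.png',b[:,:,::-1])
cv2.imwrite('pics/g2.png',np.vstack([np.hstack([cv2.resize(a,(400,300)),cv2.resize(b,(400,300))]),np.hstack([cv2.resize(a[145:265,250:410],(400,300),interpolation=3),cv2.resize(b[150:255,215:355],(400,300),interpolation=3)])])[:,:,::-1])
```

```text
(no output)
```

View pics/g2.png

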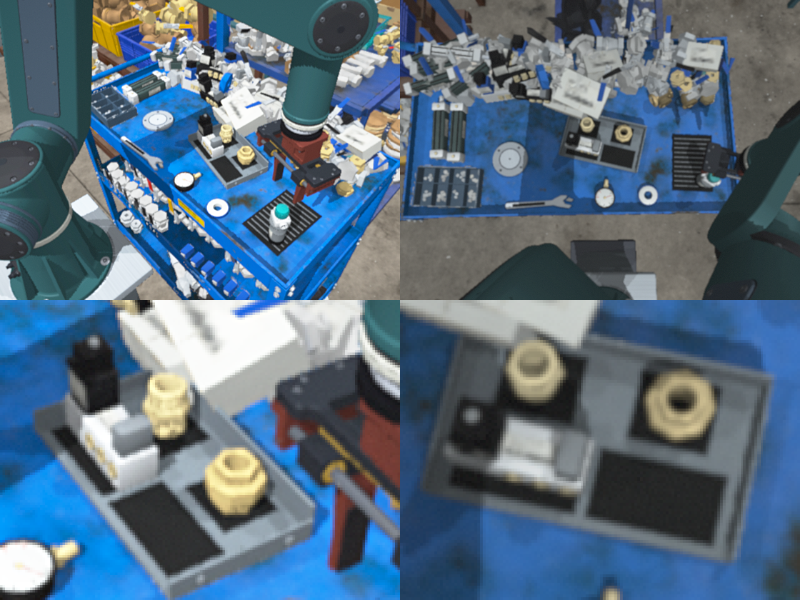

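The filter stands on the mat at crop (710,180), and the valve, union and nipple are undisturbed in the bay. On to the coil.

Scaled: 45 mm is 0.9, 40 mm is 0.8.

```bash
echo '[0.7, -0.02, 0.5, 0, 0, 0, 0, 0.7, -0.04, 0.8, 0, 0, 0, 0, 0.7, -0.04, 0.9, 0, 0, 0, 0, 0.7, -0.04, 0.9, 0, 0, 0, 0, 0.7, -0.04, 0.9, 0, 0, 0, 0]' | python3 inch.py
echo '[0.7, -0.04, 0.9, 0, 0, 0, 0, 0.7, -0.04, 0.9, 0, 0, 0, 0, 0.7, -0.04, 0.9, 0, 0, 0, 0, 0.7, -0.02, 0.8, 0, 0, 0, 0, 0.7, 0, 0.5, 0, 0, 0, 0]' | python3 inch.py
echo '[0.7, 0, 0.22, 0, 0, 0, 0, 0.7, 0, 0, 0, 0, 0, 0, 0.7, 0, 0, 0, 0, 0, 0, 0.7, 0, 0, 0, 0, 0, 0]' | python3 inch.py
python3 rel.py 547.9 79 135 2.866
```

```text
clock: 9.7
position: [486.6, -121.7, 191.6]
ee_rot: [-3.142, -0.0, 2.874]
ft_force: [0.9, 0.2, 0.4]
grip_width: 0.696
gripper_force: 0.0
clock: 10.2
position: [546.5, 70.5, 191.5]
ee_rot: [3.141, -0.0, 2.877]
ft_force: [-0.2, -1.1, -0.9]
grip_width: 0.697
gripper_force: 0.0
clock: 10.6
position: [548.6, 76.9, 191.6]
ee_rot: [-3.141, -0.0, 2.873]
ft_force: [-0.0, -0.8, -0.5]
grip_width: 0.699
gripper_force: 0.0
now [548.642  76.915 191.594] [-3.141 -0.     2.873] t 10.6
to [547.9  79.  135. ] tool d [ 1.248  1.854 56.593] dist 56.637320894871806 rotvec [-0.001 -0.     0.007]
```

Scaled: 30 mm is 0.6, 20 mm is 0.4, 0.007 rad / 1.5708 = 0.0045.

```bash
echo '[0.7, 0.024, 0.036, 0, 0, 0, 0.0045, 0.7, 0, 0, 0.4, 0, 0, 0, 0.7, 0, 0, 0.6, 0, 0, 0, 0.7, 0, 0, 0.3, 0, 0, 0, 0.7, 0, 0, 0.2, 0, 0, 0]' | python3 inch.py
echo '[0.7, 0, 0, 0.16, 0, 0, 0, 0.7, 0, 0, 0.3, 0, 0, 0, 0.7, 0, 0, 0.3, 0, 0, 0, 0.7, 0, 0, 0.24, 0, 0, 0, 0.7, 0, 0, 0.14, 0, 0, 0]' | python3 inch.py
echo '[0.7, 0, 0, 0.08, 0, 0, 0, 0.7, 0, 0, 0, 0, 0, 0, 0.7, 0, 0, 0, 0, 0, 0, 0.7, 0, 0, 0, 0, 0, 0]' | python3 inch.py
python3 rel.py 547.9 79 54 2.866
python3 - <<'E'
from h import *
a=snap('scene')['frame'][130:250,250:390];b=snap('top')['frame'][150:250,220:330]
cv2.imwrite('pics/g3.png',np.hstack([cv2.resize(a,(420,360),interpolation=3),cv2.resize(b,(380,360),interpolation=3)])[:,:,::-1])
E
```

```text
clock: 11.1
position: [547.4, 79.6, 115.4]
ee_rot: [-3.141, -0.002, 2.866]
ft_force: [0.2, -0.5, 0.4]
grip_width: 0.697
gripper_force: 0.0
clock: 11.6
position: [548.3, 80.2, 59.0]
ee_rot: [-3.141, -0.0, 2.868]
ft_force: [0.5, 0.5, 0.2]
grip_width: 0.704
gripper_force: 0.0
clock: 12.0
position: [548.8, 80.4, 56.2]
ee_rot: [3.141, 0.001, 2.868]
ft_force: [0.7, -1.4, 0.2]
grip_width: 0.698
gripper_force: 0.0
now [548.807  80.36   56.198] [3.141 0.001 2.868] t 12.0
to [547.9  79.   54. ] tool d [ 0.508 -1.555  2.197] dist 2.7391520980524833 rotvec [0.    0.001 0.002]
```

View pics/g3.png

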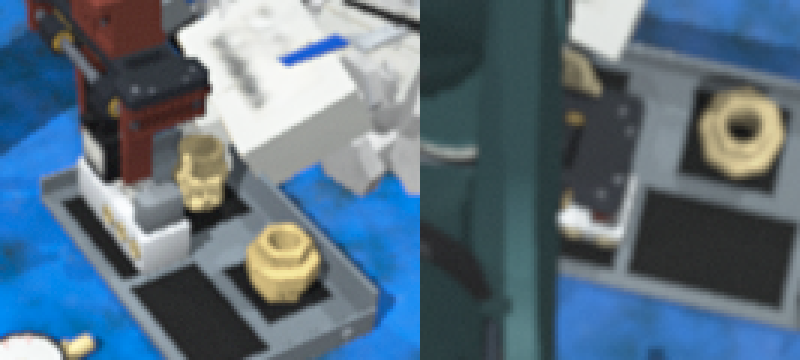

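The fingers straddle the coil, with the tips just above the body. Closing now.

Scaled: 2 mm is 0.04, -0.7 mm is -0.014.

```bash
echo '[0.7, 0.01, -0.014, 0.04, 0, 0, 0, 0.7, 0, 0, 0, 0, 0, 0, 0.5, 0, 0, 0, 0, 0, 0, 0.3, 0, 0, 0, 0, 0, 0, 0, 0, 0, 0, 0, 0, 0]' | python3 inch.py 40
echo '[0, 0, 0, 0, 0, 0, 0, 0, 0, 0, 0, 0, 0, 0, 0, 0, 0, 0, 0, 0, 0]' | python3 inch.py
echo '[0, 0, 0, -0.08, 0, 0, 0, 0, 0, 0, -0.16, 0, 0, 0, 0, 0, 0, -0.28, 0, 0, 0, 0, 0, 0, -0.36, 0, 0, 0, 0, 0, 0, -0.36, 0, 0, 0]' | python3 inch.py
echo '[0, 0, 0, -0.16, 0, 0, 0, 0, 0, 0, 0, 0, 0, 0, 0, 0, 0, 0, 0, 0, 0]' | python3 inch.py
python3 rel.py 510 -262 124 1.506
```

```text
clock: 12.6
position: [547.7, 79.8, 53.7]
ee_rot: [-3.141, 0.0, 2.868]
ft_force: [0.1, -0.4, -0.5]
grip_width: 0.466
gripper_force: 0.0
clock: 12.9
position: [547.7, 79.8, 53.6]
ee_rot: [-3.141, -0.0, 2.868]
ft_force: [0.1, -1.0, 0.0]
grip_width: 0.408
gripper_force: 40.0
clock: 13.4
position: [547.2, 79.8, 116.4]
ee_rot: [-3.141, -0.001, 2.868]
ft_force: [0.6, 0.5, -3.6]
grip_width: 0.407
gripper_force: 40.0
clock: 13.7
position: [547.3, 79.8, 123.3]
ee_rot: [-3.141, -0.001, 2.868]
ft_force: [0.4, 0.4, -5.0]
grip_width: 0.408
gripper_force: 40.0
now [547.264  79.792 123.317] [-3.141 -0.001  2.868] t 13.7
to [ 510. -262.  124.] tool d [ -56.534 -339.137   -0.627] dist 343.8179340602355 rotvec [-0.001 -0.     1.362]
```

Scaled: 0.14 rad / 1.5708 = 0.0891.

```bash
echo '[0, 0, 0, 0, 0, 0, 0.0382, 0, 0, 0, 0, 0, 0, 0.0637, 0, 0, 0, 0, 0, 0, 0.0891, 0, 0, 0, 0, 0, 0, 0.0891, 0, 0, 0, 0, 0, 0, 0.0891]' | python3 inch.py
echo '[0, 0, 0, 0, 0, 0, 0.0891, 0, 0, 0, 0, 0, 0, 0.0891, 0, 0, 0, 0, 0, 0, 0.0891, 0, 0, 0, 0, 0, 0, 0.0891, 0, 0, 0, 0, 0, 0, 0.0764]' | python3 inch.py
echo '[0, 0, 0, 0, 0, 0, 0.0509, 0, 0, 0, 0, 0, 0, 0.0127, 0, 0, 0, 0, 0, 0, 0, 0, 0, 0, 0, 0, 0, 0]' | python3 inch.py
python3 rel.py 527 -260 124 1.506
```

```text
clock: 14.2
position: [546.7, 79.8, 122.4]
ee_rot: [-3.14, -0.001, 2.282]
ft_force: [0.3, -0.8, -4.2]
grip_width: 0.41
gripper_force: 40.0
clock: 14.7
position: [546.8, 79.7, 122.4]
ee_rot: [-3.139, 0.0, 1.602]
ft_force: [0.1, 0.3, -3.5]
grip_width: 0.411
gripper_force: 40.0
clock: 15.1
position: [547.3, 79.8, 123.2]
ee_rot: [-3.141, 0.0, 1.509]
ft_force: [0.7, -0.8, -4.1]
grip_width: 0.408
gripper_force: 40.0
now [547.341  79.755 123.206] [-3.141  0.     1.509] t 15.1
to [ 527. -260.  124.] tool d [-340.363    0.536   -0.716] dist 340.36458737619773 rotvec [-0.001  0.     0.003]
```

The rows are not in the units I measure in: shifts go in shares of 50 mm and turns go in shares of pi/2 rad. I convert before sending: -30 mm is -0.6, -28 mm is -0.56.

```bash
echo '[0, -0.2, 0, 0, 0, 0, 0, 0, -0.4, 0, 0, 0, 0, 0, 0, -0.56, 0, 0, 0, 0, 0, 0, -0.6, 0, 0, 0, 0, 0, 0, -0.6, 0, 0, 0, 0, 0]' | python3 inch.py
echo '[0, -0.6, 0, 0, 0, 0, 0, 0, -0.6, 0, 0, 0, 0, 0, 0, -0.6, 0, 0, 0, 0, 0, 0, -0.6, 0, 0, 0, 0, 0, 0, -0.6, 0, 0, 0, 0, 0]' | python3 inch.py
echo '[0, -0.56, 0.01, 0, 0, 0, 0, 0, -0.4, 0, 0, 0, 0, 0, 0, -0.28, 0, 0, 0, 0, 0, 0, -0.2, 0, 0, 0, 0, 0, 0, 0, 0, 0, 0, 0, 0]' | python3 inch.py
echo '[0, 0, 0, 0, 0, 0, 0, 0, 0, 0, 0, 0, 0, 0, 0, 0, 0, 0, 0, 0, 0]' | python3 inch.py
python3 rel.py 527 -260 49 1.506
```

```text
clock: 15.6
position: [540.0, -39.6, 123.8]
ee_rot: [3.141, 0.0, 1.509]
ft_force: [1.0, -0.3, -4.3]
grip_width: 0.408
gripper_force: 40.0
clock: 16.1
position: [530.3, -189.6, 123.7]
ee_rot: [-3.142, 0.0, 1.508]
ft_force: [0.8, 0.1, -3.5]
grip_width: 0.408
gripper_force: 40.0
clock: 16.6
position: [526.7, -260.7, 123.7]
ee_rot: [3.141, 0.0, 1.507]
ft_force: [-0.3, 0.4, -3.7]
grip_width: 0.408
gripper_force: 40.0
clock: 16.9
position: [526.8, -258.6, 123.7]
ee_rot: [-3.141, -0.0, 1.509]
ft_force: [0.1, 0.2, -3.5]
grip_width: 0.405
gripper_force: 40.0
now [ 526.803 -258.61   123.691] [-3.141 -0.     1.509] t 16.9
to [ 527. -260.   49.] tool d [-1.391  0.301 74.69 ] dist 74.70405429658578 rotvec [-0.    -0.     0.003]
```

Scaled: 20 mm is 0.4, 13 mm is 0.26.

```bash
echo '[0, -0.024, 0, 0.2, 0, 0, 0, 0, 0, 0, 0.4, 0, 0, 0, 0, 0, 0, 0.4, 0, 0, 0, 0, 0, 0, 0.26, 0, 0, 0, 0, 0, 0, 0.14, 0, 0, 0]' | python3 inch.py
echo '[0, 0, 0, 0.04, 0, 0, 0, 0, 0, 0, 0, 0, 0, 0, 0, 0, 0, 0, 0, 0, 0, 0, 0, 0, 0, 0, 0, 0, 0, 0, 0, 0.02, 0, 0, 0]' | python3 inch.py
echo '[0, 0, 0, 0, 0, 0, 0, 0, 0, 0, 0.02, 0, 0, 0, 0, 0, 0, 0, 0, 0, 0, 0, 0, 0, 0, 0, 0, 0]' | python3 inch.py
```

```text
clock: 17.4
position: [525.9, -260.0, 52.0]
ee_rot: [-3.139, -0.001, 1.508]
ft_force: [0.3, 0.0, -3.4]
grip_width: 0.409
gripper_force: 40.0
clock: 17.9
position: [527.2, -261.1, 51.4]
ee_rot: [3.14, 0.001, 1.508]
ft_force: [-0.6, 0.9, -3.8]
grip_width: 0.408
gripper_force: 40.0
clock: 18.3
position: [526.6, -260.7, 49.6]
ee_rot: [-3.141, 0.0, 1.508]
ft_force: [0.2, -0.1, -4.3]
grip_width: 0.405
gripper_force: 40.0
```

Scaled: 0.7 mm is 0.014, 0.5 mm is 0.01.

```bash
echo '[0, 0, 0, 0.014, 0, 0, 0, 0, 0, 0, 0, 0, 0, 0, 0, 0, 0, 0.01, 0, 0, 0, 0, 0, 0, 0, 0, 0, 0, 0, 0, 0, 0, 0, 0, 0]' | python3 inch.py
```

```text
clock: 18.8
position: [526.7, -260.8, 48.7]
ee_rot: [3.142, 0.0, 1.508]
ft_force: [-1.5, 0.5, -1.5]
grip_width: 0.409
gripper_force: 40.0
```

Scaled: 0.4 mm is 0.008.

```bash
echo '[0, 0, 0, 0.008, 0, 0, 0, 0, 0, 0, 0, 0, 0, 0, 0.5, 0, 0, 0, 0, 0, 0, 0.6, 0, 0, 0, 0, 0, 0, 0.65, 0, 0, 0, 0, 0, 0]' | python3 inch.py
echo '[0.65, 0, 0, 0, 0, 0, 0, 0.65, 0, 0, -0.2, 0, 0, 0, 0.65, 0, 0, -0.5, 0, 0, 0, 0.65, 0, 0, -0.7, 0, 0, 0, 0.65, 0, 0, -0.7, 0, 0, 0]' | python3 inch.py
echo '[0.85, 0.5, 0, -0.1, 0, 0, 0, 0.85, 0.9, 0, 0, 0, 0, 0, 0.85, 0.9, 0, 0, 0, 0, 0, 0.85, 0.4, 0, 0, 0, 0, 0, 0.85, 0, 0, 0, 0, 0, 0]' | python3 inch.py
cat > m3.py <<'E'
from h import *
np.set_printoptions(precision=1,suppress=True)
S=snap('scene','S3.png');T=snap('top','T3.png')
bs=blobs(S,(12,60,80),(32,255,255),(325,195,375,240),1);bt=blobs(T,(12,60,80),(32,255,255),(290,165,340,205),1)
print(cen(bs[0]),cen(bt[0]),tri(ray(S,*cen(bs[0])),ray(T,*cen(bt[0]))),cv2.contourArea(bt[0]),cv2.contourArea(bs[0]))
a=S['frame'][145:405,250:530];b=T['frame'][150:255,215:355]
cv2.imwrite('pics/g4.png',np.hstack([cv2.resize(a,(300,450)) if 0 else cv2.resize(a,(300,280)),cv2.resize(T['frame'][160:212,280:345],(350,280),interpolation=3)])[:,:,::-1])
E
python3 m3.py
```

```text
clock: 19.3
position: [527.0, -260.9, 48.1]
ee_rot: [3.141, 0.0, 1.508]
ft_force: [0.2, 0.8, -1.0]
grip_width: 0.629
gripper_force: 0.0
clock: 19.8
position: [526.4, -260.5, 154.5]
ee_rot: [-3.141, -0.0, 1.508]
ft_force: [0.3, -0.7, 0.7]
grip_width: 0.653
gripper_force: 0.0
clock: 20.3
position: [535.0, -123.3, 158.8]
ee_rot: [3.141, -0.001, 1.511]
ft_force: [0.3, -1.3, -0.5]
grip_width: 0.85
gripper_force: 0.0
(343.68801652892563, 217.08574380165288) (320.6949891067538, 189.41612200435728) (array([558.9, -89.7,  48.1]), np.float64(5.685728176381097)) 76.5 484.0
```

View pics/g4.png

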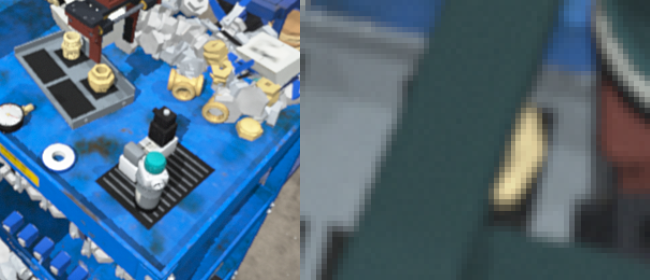

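Both things stand on the mat, and the arm hides the union from above at the moment. T2.png shows the union unobstructed, so I'll take its centre and flat direction from there.

```bash
python3 - <<'E'
from h import *
np.set_printoptions(precision=1,suppress=True)
T=snap('top');S=snap('scene')
for n in('T2','top1'):
    T['frame']=cv2.imread(f'pics/{n}.png')[:,:,::-1].copy()
    c=blobs(T,(12,60,60),(32,255,255),(290,165,340,208),1)[0]
    P=np.array([pl(T,*p,30)[:2] for p in c[:,0,:].astype(float)])
    x=pl(T,*cen(c),34);print(n,x,cen(c),(P.max(0)+P.min(0))/2)
    for d in range(-50,50,10):
        v=np.array([np.cos(np.radians(d)),np.sin(np.radians(d))]);q=P@v;print(d,round(np.ptp(q),1),end='; ')
    print()
    # hole: dark pixels inside
    g=cv2.cvtColor(T['frame'],cv2.COLOR_RGB2GRAY);m=np.zeros_like(g);cv2.drawContours(m,[c],-1,255,-1);m=cv2.erode(m,np.ones((5,5)))
    ys,xs=np.where((m>0)&(g<70));print('hole',len(xs),xs.mean() if len(xs) else 0,ys.mean() if len(xs) else 0, pl(T,xs.mean(),ys.mean(),48) if len(xs) else '')
E
python3 rel.py 572.5 -75.5 140 2.871
```

```text
T2 [571.  -74.2  34. ] (312.30766409974325, 186.73524019068572) [571.5 -73.9]
-50 56.9; -40 55.5; -30 55.5; -20 56.7; -10 56.7; 0 55.3; 10 55.3; 20 57.5; 30 58.5; 40 58.2; 
hole 30 313.1 185.7 [569.9 -75.   48. ]
top1 [571.9 -75.1  34. ] (312.72496087636927, 186.31690140845072) [572.5 -76. ]
-50 55.4; -40 53.8; -30 52.7; -20 53.1; -10 53.7; 0 53.1; 10 54.4; 20 55.9; 30 56.9; 40 57.7; 
hole 39 312.7435897435897 185.43589743589743 [570.5 -74.3  48. ]
now [ 535.532 -127.136  158.425] [3.141 0.001 1.507] t 20.5
to [572.5 -75.5 140. ] tool d [53.894 33.6   18.406] dist 66.1236613955849 rotvec [ 0.     0.001 -1.364]
```

```bash
cat > oct.py <<'E'
from h import *
np.set_printoptions(precision=2,suppress=True)
T=snap('top')
for n in('T2','top1'):
  for thr in(0.18,0.25,0.32):
    f=cv2.imread(f'pics/{n}.png').astype(np.float32)/255
    x0,y0=290,165;r=cv2.resize(f[y0:208,x0:340],None,fx=8,fy=8,interpolation=cv2.INTER_CUBIC)
    m=((r[...,2]-r[...,0])>thr*.6).astype(np.uint8)   # brass: red well above blue
    c=max(cv2.findContours(m,cv2.RETR_EXTERNAL,cv2.CHAIN_APPROX_NONE)[0],key=cv2.contourArea)
    P=np.array([pl(T,x0+(u+.5)/8-.5,y0+(v+.5)/8-.5,28)[:2] for u,v in cv2.convexHull(c)[:,0,:]])
    th=np.radians(np.arange(0,180,2));w=np.array([np.ptp(P@[np.cos(t),np.sin(t)]) for t in th])
    A=np.stack([np.ones_like(th)]+[g(k*th) for k in(2,4,6,8) for g in(np.cos,np.sin)],1)
    s=np.linalg.lstsq(A,w,rcond=None)[0]
    print(n,thr,s[0],'h2',np.hypot(*s[1:3]),'h4',np.hypot(*s[3:5]),'h6',np.hypot(*s[5:7]),'h8',np.hypot(*s[7:9]),'flat dirs mod45',(np.degrees(np.arctan2(s[8],s[7]))+180)/8%45,'cen',(P.max(0)+P.min(0))/2)
E
python3 oct.py
```

```text
T2 0.18 55.217747569907715 h2 0.6465049208245157 h4 0.138671570672354 h6 0.17227118467575098 h8 0.9824832445175551 flat dirs mod45 11.125584561060142 cen [572.9  -75.33]
T2 0.25 52.0544889652574 h2 1.0351675814776098 h4 0.11904052273906635 h6 0.4589766929400535 h8 0.5381723075862772 flat dirs mod45 8.082600867057698 cen [572.36 -75.6 ]
T2 0.32 48.5366432129616 h2 1.136648091400762 h4 0.3872712600979239 h6 0.5720187929110362 h8 0.37207512291604816 flat dirs mod45 7.900754892642489 cen [572.07 -76.  ]
top1 0.18 53.280340990735496 h2 1.2683587586875928 h4 0.6689564884081053 h6 0.14946040452605813 h8 0.9401191946923804 flat dirs mod45 13.397535988718062 cen [573.29 -76.19]
top1 0.25 46.00191388527161 h2 5.742416814059044 h4 1.3453342591704063 h6 1.0323400019712694 h8 0.3572259150701947 flat dirs mod45 17.434342287063203 cen [572.76 -80.75]
top1 0.32 41.21820722542444 h2 5.778168776333758 h4 1.0025233100595696 h6 1.3834230234352505 h8 0.442115349522617 flat dirs mod45 16.056498222459517 cen [572.42 -82.01]
```

The flats face about 11°, 56° and 101°. I'll close along roughly 59° (yaw 2.60), which sits on a flat and stays clear of the walls.

Scaled: 27 mm is 0.54, 17 mm is 0.34, -0.14 rad / 1.5708 = -0.0891.

```bash
echo '[0.8, 0.54, 0.34, 0, 0, 0, 0, 0.8, 0.54, 0.34, 0, 0, 0, 0, 0.8, 0, 0, 0, 0, 0, -0.0637, 0.8, 0, 0, 0, 0, 0, -0.0891, 0.8, 0, 0, 0, 0, 0, -0.0891]' | python3 inch.py
echo '[0.8, 0, 0, 0, 0, 0, -0.0891, 0.8, 0, 0, 0, 0, 0, -0.0891, 0.8, 0, 0, 0, 0, 0, -0.0891, 0.8, 0, 0, 0, 0, 0, -0.0891, 0.8, 0, 0, 0, 0, 0, -0.0764]' | python3 inch.py
echo '[0.8, 0, 0, 0.4, 0, 0, -0.0191, 0.8, 0, 0, 0.5, 0, 0, 0, 0.8, 0, 0, 0.4, 0, 0, 0, 0.8, 0, 0, 0, 0, 0, 0, 0.8, 0, 0, 0, 0, 0, 0]' | python3 inch.py
echo '[0.8, 0, 0, 0, 0, 0, 0, 0.8, 0, 0, 0, 0, 0, 0]' | python3 inch.py
python3 rel.py 572.5 -75.5 14 2.60
```

```text
clock: 21.05
position: [572.8, -75.3, 157.9]
ee_rot: [-3.141, 0.0, 1.893]
ft_force: [0.1, -0.8, 0.1]
grip_width: 0.805
gripper_force: 0.0
clock: 21.55
position: [572.6, -75.7, 158.0]
ee_rot: [-3.141, 0.0, 2.572]
ft_force: [0.0, 0.4, 1.4]
grip_width: 0.801
gripper_force: 0.0
clock: 22.05
position: [572.5, -75.2, 93.1]
ee_rot: [-3.141, -0.001, 2.597]
ft_force: [-0.1, -0.3, 0.3]
grip_width: 0.8
gripper_force: 0.0
clock: 22.25
position: [573.5, -74.8, 94.3]
ee_rot: [3.141, 0.002, 2.598]
ft_force: [0.4, 0.4, 0.1]
grip_width: 0.801
gripper_force: 0.0
now [573.512 -74.763  94.276] [3.141 0.002 2.598] t 22.25
to [572.5 -75.5  14. ] tool d [ 0.659 -1.194 80.274] dist 80.28603623773536 rotvec [ 0.     0.002 -0.002]
```

Scaled: 15 mm is 0.3, 8 mm is 0.16.

```bash
echo '[0.8, 0.014, -0.02, 0.3, 0, 0, 0, 0.8, 0, 0, 0.3, 0, 0, 0, 0.8, 0, 0, 0.16, 0, 0, 0, 0.8, 0, 0, 0, 0, 0, 0, 0.8, 0, 0, 0, 0, 0, 0]' | python3 inch.py
python3 - <<'E'
from h import *
a=snap('scene')['frame'][160:270,280:400];b=snap('top')['frame'][150:250,250:360]
cv2.imwrite('pics/g5.png',np.hstack([cv2.resize(a,(400,366),interpolation=3),cv2.resize(b,(400,366),interpolation=3)])[:,:,::-1])
E
```

```text
clock: 22.75
position: [571.8, -74.8, 55.6]
ee_rot: [3.142, 0.001, 2.598]
ft_force: [-0.4, 0.3, -1.0]
grip_width: 0.801
gripper_force: 0.0
```

View pics/g5.png

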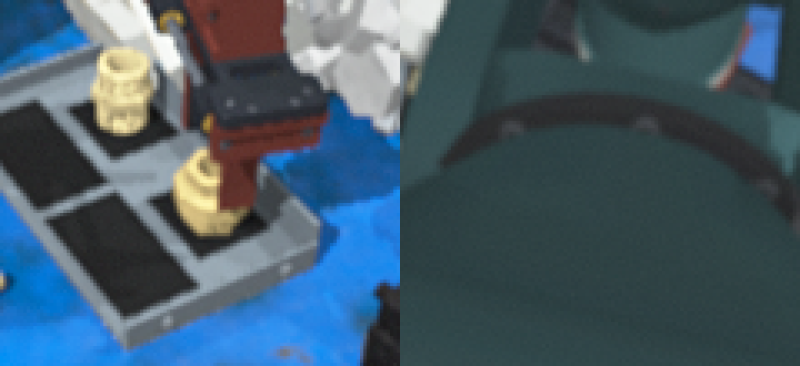

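The near finger is on the robot's right of the union, at crop (235,180), and clear of the walls. I'll keep going down in small steps and watch the force.

Scaled: 8 mm is 0.16, 5 mm is 0.1.

```bash
echo '[0.8, 0, -0.01, 0.16, 0, 0, 0, 0.8, 0, 0, 0.16, 0, 0, 0, 0.8, 0, 0, 0.1, 0, 0, 0, 0.8, 0, 0, 0, 0, 0, 0, 0.8, 0, 0, 0, 0, 0, 0]' | python3 inch.py
echo '[0.8, 0, 0, 0.16, 0, 0, 0, 0.8, 0, 0, 0.14, 0, 0, 0, 0.8, 0, 0, 0.08, 0, 0, 0, 0.8, 0, 0, 0, 0, 0, 0, 0.8, 0, 0, 0, 0, 0, 0]' | python3 inch.py
python3 rel.py 572.5 -75.5 14 2.60
```

```text
clock: 23.35
position: [570.9, -75.2, 33.7]
ee_rot: [-3.141, -0.001, 2.598]
ft_force: [0.5, -0.1, 0.1]
grip_width: 0.799
gripper_force: 0.0
clock: 23.85
position: [571.1, -75.2, 14.9]
ee_rot: [-3.141, -0.0, 2.598]
ft_force: [0.0, -0.2, 0.4]
grip_width: 0.801
gripper_force: 0.0
now [571.057 -75.154  14.864] [-3.141 -0.     2.598] t 23.85
to [572.5 -75.5  14. ] tool d [-1.415  0.451  0.864] dist 1.7177591849823057 rotvec [-0.    -0.    -0.002]
```

Scaled: -1.2 mm is -0.024, 0.3 mm is 0.006.

```bash
echo '[0.8, -0.024, 0.006, 0, 0, 0, 0, 0.8, 0, 0, 0, 0, 0, 0, 0.7, 0, 0, 0, 0, 0, 0, 0.5, 0, 0, 0, 0, 0, 0, 0.4, 0, 0, 0, 0, 0, 0]' | python3 inch.py 30
echo '[0.3, 0, 0, 0, 0, 0, 0, 0.3, 0, 0, 0, 0, 0, 0, 0.3, 0, 0, 0, 0, 0, 0, 0.3, 0, 0, 0, 0, 0, 0]' | python3 inch.py
echo '[0.3, 0, 0, -0.08, 0, 0, 0, 0.3, 0, 0, -0.2, 0, 0, 0, 0.3, 0, 0, -0.32, 0, 0, 0, 0.3, 0, 0, -0.4, 0, 0, 0, 0.3, 0, 0, -0.4, 0, 0, 0]' | python3 inch.py
echo '[0.3, 0, 0, -0.4, 0, 0, 0, 0.3, 0, 0, -0.32, 0, 0, 0, 0.3, 0, 0, -0.16, 0, 0, 0, 0.3, 0, 0, 0, 0, 0, 0, 0.3, 0, 0, 0, 0, 0, 0]' | python3 inch.py
python3 rel.py 499.8 284.7 128 2.6
```

```text
clock: 24.35
position: [572.4, -75.5, 15.2]
ee_rot: [-3.142, 0.0, 2.598]
ft_force: [0.2, 0.5, 1.1]
grip_width: 0.569
gripper_force: 29.9
clock: 24.75
position: [572.4, -75.6, 15.2]
ee_rot: [-3.142, 0.0, 2.598]
ft_force: [-0.2, 0.5, 1.9]
grip_width: 0.572
gripper_force: 29.8
clock: 25.25
position: [572.1, -75.5, 86.1]
ee_rot: [-3.141, -0.0, 2.598]
ft_force: [0.0, 0.4, -2.0]
grip_width: 0.57
gripper_force: 29.8
clock: 25.75
position: [571.9, -75.5, 128.8]
ee_rot: [-3.141, -0.001, 2.598]
ft_force: [0.3, -0.1, -1.9]
grip_width: 0.571
gripper_force: 29.8
now [571.932 -75.458 128.752] [-3.141 -0.001  2.598] t 25.75
to [499.8 284.7 128. ] tool d [248.062 270.892   0.798] dist 367.31139341750065 rotvec [-0.    -0.001 -0.002]
```

The 50 mm grip width fits diagonal flats narrower than the 54 mm given along x and y, and it holds. Next I'll measure the plate's centre dot and look at the union in the grip.

Run:
```python
from h import *
np.set_printoptions(precision=1,suppress=True)
S=snap('scene');T=snap('top')
S0=S['frame'].copy()
for n,im,f,box in(('T2',T,'T2',(125,190,185,255)),('top1',T,'top1',(125,190,185,255)),('S1',S,'scene1',(195,150,250,190)),('S2',S,'S2',(195,150,250,190))):
    im=dict(im);im['frame']=cv2.imread(f'pics/{f}.png')[:,:,::-1].copy()
    p=blobs(im,(0,0,50),(180,110,255),box,1,200)
    if p:
        e=cv2.fitEllipse(cv2.convexHull(p[0]));x0,y0=map(int,e[0]);g=cv2.cvtColor(im['frame'],cv2.COLOR_RGB2GRAY).astype(float)
        w=g[y0-4:y0+6,x0-4:x0+6];d=np.clip(np.median(w)-w-4,0,None);yy,xx=np.mgrid[y0-4:y0+6,x0-4:x0+6]
        q=((d*xx).sum()/d.sum(),(d*yy).sum()/d.sum())
        print(n,e,'ell',pl(im,*e[0],10),'dot',q,pl(im,*q,10))
cv2.imwrite('pics/g6.png',cv2.resize(S0[130:270,260:400],(560,560),interpolation=3)[:,:,::-1])
```

```text
T2 ((153.84754943847656, 222.28684997558594), (48.87688064575195, 51.118927001953125), 55.127349853515625) ell [500.2 284.7  10. ] dot (np.float64(153.26315789473685), np.float64(221.9934210526316)) [500.9 286.   10. ]
top1 ((153.83740234375, 222.40765380859375), (48.5289192199707, 51.285316467285156), 55.50458526611328) ell [499.9 284.7  10. ] dot (np.float64(153.2625), np.float64(222.01875)) [500.8 286.   10. ]
S1 ((220.8238067626953, 168.50726318359375), (28.88319969177246, 43.69520568847656), 82.95018768310547) ell [494.9 275.4  10. ] dot (np.float64(221.14746543778801), np.float64(168.2073732718894)) [496.2 275.9  10. ]
S2 ((220.85020446777344, 168.51300048828125), (28.903623580932617, 43.79084396362305), 82.59893035888672) ell [494.9 275.4  10. ] dot (np.float64(221.1764705882353), np.float64(167.9470588235294)) [496.9 276.7  10. ]
```

View pics/g6.png

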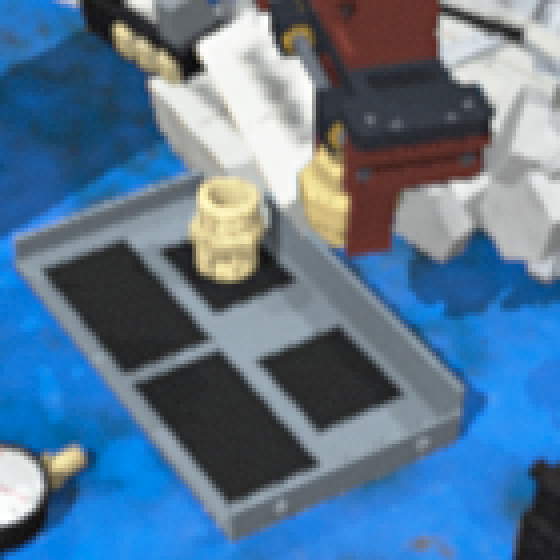

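The top view puts the plate centre at (500,285) and the scene view at (496,276). I'll hover over it and settle this by comparing union and plate within each picture.

Scaled: 24 mm is 0.48, 22 mm is 0.44.

```bash
echo '[0.3, 0.16, 0.18, 0, 0, 0, 0, 0.3, 0.32, 0.36, 0, 0, 0, 0, 0.3, 0.44, 0.48, 0, 0, 0, 0, 0.3, 0.44, 0.48, 0, 0, 0, 0, 0.3, 0.44, 0.48, 0, 0, 0, 0]' | python3 inch.py
echo '[0.3, 0.44, 0.48, 0, 0, 0, 0, 0.3, 0.44, 0.48, 0, 0, 0, 0, 0.3, 0.44, 0.48, 0, 0, 0, 0, 0.3, 0.44, 0.48, 0, 0, 0, 0, 0.3, 0.44, 0.48, 0, 0, 0, 0]' | python3 inch.py
echo '[0.3, 0.44, 0.48, 0, 0, 0, 0, 0.3, 0.32, 0.36, 0, 0, 0, 0, 0.3, 0.16, 0.18, 0, 0, 0, 0, 0.3, 0, 0, 0, 0, 0, 0, 0.3, 0, 0, 0, 0, 0, 0]' | python3 inch.py
echo '[0.3, 0, 0, 0.4, 0, 0, 0, 0.3, 0, 0, 0.6, 0, 0, 0, 0.3, 0, 0, 0.5, 0, 0, 0, 0.3, 0, 0, 0.3, 0, 0, 0, 0.3, 0, 0, 0.1, 0, 0, 0]' | python3 inch.py
echo '[0.3, 0, 0, 0, 0, 0, 0, 0.3, 0, 0, 0, 0, 0, 0, 0.3, 0, 0, 0, 0, 0, 0]' | python3 inch.py
python3 rel.py 500 284 17.5 2.6
```

```text
clock: 26.35
position: [545.4, 57.6, 128.4]
ee_rot: [-3.141, -0.001, 2.597]
ft_force: [0.9, 0.1, -1.7]
grip_width: 0.569
gripper_force: 29.8
clock: 26.85
position: [513.1, 217.2, 128.4]
ee_rot: [-3.141, -0.001, 2.598]
ft_force: [0.5, -0.9, -1.6]
grip_width: 0.571
gripper_force: 29.8
clock: 27.35
position: [501.2, 282.2, 128.7]
ee_rot: [-3.14, -0.0, 2.598]
ft_force: [-0.0, 0.5, -2.0]
grip_width: 0.569
gripper_force: 29.8
clock: 27.85
position: [500.6, 280.8, 32.3]
ee_rot: [-3.138, -0.002, 2.596]
ft_force: [-0.0, -0.3, -2.5]
grip_width: 0.567
gripper_force: 29.8
clock: 28.15
position: [502.5, 282.8, 35.1]
ee_rot: [3.14, 0.001, 2.597]
ft_force: [-0.0, 0.2, -1.7]
grip_width: 0.572
gripper_force: 29.8
now [502.483 282.844  35.11 ] [3.14  0.001 2.597] t 28.15
to [500.  284.   17.5] tool d [ 2.745 -0.322 17.606] dist 17.821931289896728 rotvec [ 0.001  0.001 -0.003]
```

Scaled: 8 mm is 0.16, 4 mm is 0.08.

```bash
echo '[0.3, 0.048, 0, 0.16, 0, 0, 0, 0.3, 0, 0, 0.08, 0, 0, 0, 0.3, 0, 0, 0, 0, 0, 0, 0.3, 0, 0, 0, 0, 0, 0, 0.3, 0, 0, 0, 0, 0, 0]' | python3 inch.py
python3 - <<'E'
from h import *
np.set_printoptions(precision=1,suppress=True)
S=snap('scene');T=snap('top');print(env.get_state()['position'])
bs=blobs(S,(12,60,80),(32,255,255),(190,120,260,190),1)
for im,c in((S,bs),):
    print(cen(c[0]),cv2.contourArea(c[0]),cv2.boundingRect(c[0]))
P=np.array(env.get_state()['position'])
for z in(10,58): print('expect centre px at z',z,px(S,[P[0],P[1],z]),px(T,[P[0],P[1],z]))
a=S['frame'][130:200,180:260];b=T['frame'][170:265,110:205]
cv2.imwrite('pics/g7.png',np.hstack([cv2.resize(a,(480,420),interpolation=3),cv2.resize(b,(320,420),interpolation=3)])[:,:,::-1])
E
```

```text
clock: 28.65
position: [499.5, 284.1, 22.1]
ee_rot: [-3.142, 0.0, 2.598]
ft_force: [-0.5, -0.0, -2.1]
grip_width: 0.574
gripper_force: 29.8
[499.6 284.1  22.2]
(212.93632958801496, 161.82022471910113) 44.5 (209, 157, 8, 13)
expect centre px at z 10 [220.3 166.2] [154.1 222.5]
expect centre px at z 58 [218. 151.] [147.5 219.1]
```

View pics/g7.png

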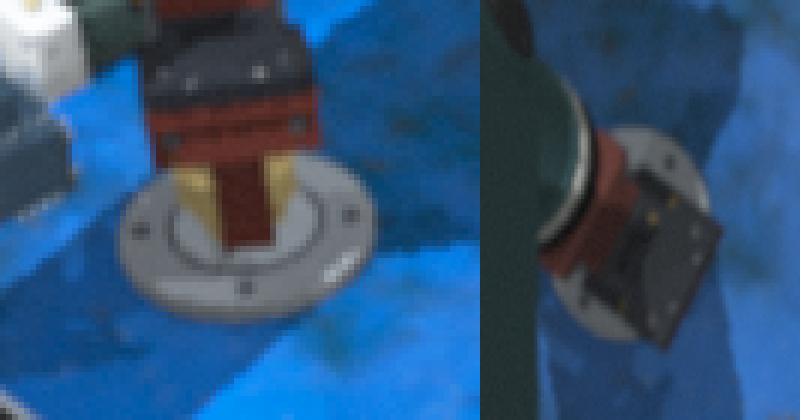

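Run:
```python
from h import *
np.set_printoptions(precision=1,suppress=True)
S=snap('scene');P=np.array(env.get_state()['position'])
c=np.array([.515,.857]);t=np.array([-.857,.515])
for w in(25,25+13.5):
  for s in(-10,10):
    q=px(S,[*(P[:2]-c*w+t*s),P[2]]);print(w,s,'crop',(q-[180,130]+.5)*6-.5)
for z in (14,33): # union lower end hex outline approx radius 20
  print(z,[((px(S,[P[0]+20*np.cos(a),P[1]+20*np.sin(a),z])-[180,130]+.5)*6-.5).round(0).tolist() for a in np.arange(0,6.28,.785)])
```

```text
25 -10 crop [270.6 229.2]
25 10 crop [223.1 235.9]
38.5 -10 crop [274.2 248.6]
38.5 10 crop [226.2 255.5]
14 [[280.0, 193.0], [250.0, 184.0], [215.0, 192.0], [197.0, 212.0], [205.0, 233.0], [236.0, 241.0], [271.0, 233.0], [289.0, 213.0]]
33 [[275.0, 157.0], [244.0, 149.0], [210.0, 157.0], [191.0, 176.0], [199.0, 197.0], [231.0, 206.0], [266.0, 197.0], [285.0, 177.0]]
```

The two cameras differ here. The filter on the mat stands at a known robot position, so I'll use it to check each camera.

Run:
```python
from h import *
np.set_printoptions(precision=1,suppress=True)
S=snap('scene');T=snap('top')
for n,im,box in(('S',S,(300,200,480,400)),('T',T,(380,180,470,290))):
    c=blobs(im,(75,80,40),(95,255,255),box,1)
    if c: print(n,cen(c[0]),cv2.contourArea(c[0]),cv2.boundingRect(c[0]),pl(im,*cen(c[0]),115),'expected px',px(im,[425.3,-314.1,116.5]))
# mat in scene
c=blobs(S,(0,0,0),(180,255,75),(330,255,460,365),1,300)
T['frame']=cv2.imread('pics/T3.png')[:,:,::-1].copy()
S0=dict(S);S0['frame']=cv2.imread('pics/scene1.png')[:,:,::-1].copy();T0=dict(T);T0['frame']=cv2.imread('pics/top1.png')[:,:,::-1].copy()
for n,im,box in(('S',S0,(335,255,460,365)),('T',T0,(370,180,450,275))):
    c=blobs(im,(0,0,0),(180,255,75),box,40,2);h=cv2.convexHull(np.vstack(c)).astype(float)
    P=np.array([pl(im,*p,3)[:2] for p in h[:,0,:]],np.float32);print(n,cv2.minAreaRect(P))
```

```text
S (394.511282051282, 295.67641025641024) 325.0 (385, 286, 21, 21) [ 422.8 -316.1  115. ] expected px [394.6 293.6]
T (438.99909173478653, 247.2089009990917) 183.5 (431, 240, 17, 15) [ 424.4 -315.1  115. ] expected px [438.7 246.7]
S ((479.9991455078125, -261.99371337890625), (184.9791259765625, 176.3423309326172), 86.6372299194336)
T ((481.42376708984375, -290.54412841796875), (124.31596374511719, 177.08084106445312), 86.90805053710938)
```

The top view agrees with the known filter position to 1 mm, and the scene view reads about 2 px low. So the plate centre is (500,285), and I'll lower there.

```bash
echo '[0.3, 0, 0.024, 0.05, 0, 0, 0, 0.3, 0, 0, 0, 0, 0, 0, 0.3, 0, 0, 0, 0, 0, 0, 0.3, 0, 0, 0.02, 0, 0, 0, 0.3, 0, 0, 0, 0, 0, 0]' | python3 inch.py
echo '[0.3, 0, 0, 0, 0, 0, 0, 0.3, 0, 0, 0.012, 0, 0, 0, 0.3, 0, 0, 0, 0, 0, 0, 0.3, 0, 0, 0, 0, 0, 0]' | python3 inch.py
```

```text
clock: 29.4
position: [500.0, 285.0, 18.4]
ee_rot: [-3.141, -0.0, 2.598]
ft_force: [-0.4, 0.4, -1.6]
grip_width: 0.572
gripper_force: 29.8
clock: 29.8
position: [500.1, 285.0, 17.9]
ee_rot: [-3.141, 0.0, 2.598]
ft_force: [-0.1, 0.5, -2.0]
grip_width: 0.57
gripper_force: 29.8
```

Scaled: 0.6 mm is 0.012, 0.4 mm is 0.008.

```bash
echo '[0.3, 0, 0, 0.012, 0, 0, 0, 0.3, 0, 0, 0, 0, 0, 0, 0.3, 0, 0, 0.008, 0, 0, 0, 0.3, 0, 0, 0, 0, 0, 0, 0.3, 0, 0, 0, 0, 0, 0]' | python3 inch.py
```

```text
clock: 30.3
position: [500.1, 285.1, 17.2]
ee_rot: [-3.142, 0.0, 2.598]
ft_force: [-1.3, -0.9, 2.6]
grip_width: 0.573
gripper_force: 29.8
```

Contact. I'll open, lift, and back off toward the bay so both cameras can see the plate.

Scaled: -42 mm is -0.84, -40 mm is -0.8.

```bash
echo '[0.5, 0, 0, 0, 0, 0, 0, 0.7, 0, 0, 0, 0, 0, 0, 0.8, 0, 0, 0, 0, 0, 0, 0.8, 0, 0, 0, 0, 0, 0, 0.8, 0, 0, 0, 0, 0, 0]' | python3 inch.py
echo '[0.8, 0, 0, -0.3, 0, 0, 0, 0.8, 0, 0, -0.6, 0, 0, 0, 0.8, 0, 0, -0.8, 0, 0, 0, 0.8, 0, 0, -0.8, 0, 0, 0, 0.8, 0, 0, -0.4, 0, 0, 0]' | python3 inch.py
echo '[0.7, -0.4, -0.6, 0, 0, 0, 0, 0.7, -0.4, -0.8, 0, 0, 0, 0, 0.7, -0.4, -0.84, 0, 0, 0, 0, 0.7, -0.4, -0.84, 0, 0, 0, 0, 0.7, -0.4, -0.84, 0, 0, 0, 0]' | python3 inch.py
echo '[0.7, -0.4, -0.84, 0, 0, 0, 0, 0.7, -0.4, -0.84, 0, 0, 0, 0, 0.7, -0.4, -0.84, 0, 0, 0, 0, 0.7, -0.4, -0.84, 0, 0, 0, 0, 0.7, -0.2, -0.4, 0, 0, 0, 0]' | python3 inch.py
python3 - <<'E'
from h import *
np.set_printoptions(precision=1,suppress=True)
S=snap('scene');T=snap('top')
print(env.get_state()['position'],env.get_state()['clock'])
for n,im,box,f in(('T',T,(125,190,185,255),'top1'),('S',S,(190,135,260,190),'scene1')):
    c=blobs(im,(12,60,60),(32,255,255),box,1)
    p=blobs(im,(0,0,50),(180,110,255),box,1,200)
    if c: print(n,'brass',cen(c[0]),cv2.contourArea(c[0]),pl(im,*cen(c[0]),38),'exp px',px(im,[500.3,285.2,37]))
E
python3 rel.py 526.8 -260.8 170 1.508 526.8 -260.8 49 1.508
```

```text
clock: 30.8
position: [500.1, 285.1, 16.8]
ee_rot: [-3.142, 0.0, 2.598]
ft_force: [-0.6, 0.7, 0.8]
grip_width: 0.797
gripper_force: 0.0
clock: 31.3
position: [501.6, 285.8, 165.4]
ee_rot: [3.138, 0.003, 2.598]
ft_force: [-0.2, 0.2, -0.0]
grip_width: 0.802
gripper_force: 0.0
clock: 31.8
position: [483.8, 64.0, 162.0]
ee_rot: [3.142, 0.0, 2.598]
ft_force: [1.0, -0.0, -1.2]
grip_width: 0.701
gripper_force: 0.0
clock: 32.3
position: [463.7, -145.3, 162.2]
ee_rot: [-3.141, 0.001, 2.596]
ft_force: [0.1, 0.4, -0.5]
grip_width: 0.697
gripper_force: 0.0
[ 464.1 -144.8  162.1] 32.4
T brass (149.77041046459178, 220.9806044203879) 369.5 [498.7 285.3  38. ] exp px [150.  220.3]
S brass (218.80541735765615, 159.63736871199558) 301.5 [493.8 277.   38. ] exp px [219.  157.5]
now [ 464.146 -144.813  162.104] [-3.141  0.001  2.594] t 32.4
to [ 526.8 -260.8  170. ] tool d [-113.895  -66.404   -7.709] dist 132.0639901685032 rotvec [0.    0.001 1.086]
to [ 526.8 -260.8   49. ] tool d [  0.  -0. 121.] dist 121.0 rotvec [0. 0. 0.]
```

The union is on the plate centre within 1–2 mm; in the scene view the union and the plate show the same 2 px offset. Now I'll fetch the valve.

Scaled: -40 mm is -0.8, -30 mm is -0.6, 0.1 rad / 1.5708 = 0.0637.

```bash
echo '[0.65, -0.56, -0.34, -0.04, 0, 0, 0, 0.65, -0.8, -0.44, -0.04, 0, 0, 0, 0.65, -0.6, -0.36, -0.04, 0, 0, 0, 0.65, -0.32, -0.19, -0.04, 0, 0, 0, 0.65, 0, 0, 0, 0, 0, 0.0637]' | python3 inch.py
echo '[0.65, 0, 0, 0, 0, 0, 0.0891, 0.65, 0, 0, 0, 0, 0, 0.0891, 0.65, 0, 0, 0, 0, 0, 0.0891, 0.65, 0, 0, 0, 0, 0, 0.0891, 0.65, 0, 0, 0, 0, 0, 0.0891]' | python3 inch.py
echo '[0.65, 0, 0, 0, 0, 0, 0.0891, 0.65, 0, 0, 0, 0, 0, 0.0637, 0.65, 0, 0, 0, 0, 0, 0.0293, 0.65, 0, 0, 0, 0, 0, 0, 0.65, 0, 0, 0, 0, 0, 0]' | python3 inch.py
python3 rel.py 526.8 -260.8 49 1.508
```

```text
clock: 32.9
position: [529.3, -259.1, 170.1]
ee_rot: [3.141, 0.002, 2.496]
ft_force: [0.4, -0.1, 0.1]
grip_width: 0.648
gripper_force: 0.0
clock: 33.4
position: [527.4, -256.0, 169.8]
ee_rot: [-3.141, -0.001, 1.793]
ft_force: [0.3, -0.2, 0.2]
grip_width: 0.649
gripper_force: 0.0
clock: 33.9
position: [527.3, -256.6, 169.9]
ee_rot: [-3.141, -0.0, 1.514]
ft_force: [0.3, 0.8, 0.6]
grip_width: 0.652
gripper_force: 0.0
now [ 527.313 -256.628  169.887] [-3.141 -0.     1.514] t 33.9
to [ 526.8 -260.8   49. ] tool d [ -4.239  -0.241 120.886] dist 120.96014972147469 rotvec [-0.    -0.     0.006]
```

Scaled: 20 mm is 0.4, 15 mm is 0.3, 0.006 rad / 1.5708 = 0.0038.

```bash
echo '[0.65, -0.084, -0.004, 0.2, 0, 0, 0.0038, 0.65, 0, 0, 0.4, 0, 0, 0, 0.65, 0, 0, 0.3, 0, 0, 0, 0.65, 0, 0, 0.1, 0, 0, 0, 0.65, 0, 0, 0, 0, 0, 0]' | python3 inch.py
echo '[0.65, 0, 0, 0, 0, 0, 0, 0.65, 0, 0, 0, 0, 0, 0, 0.65, 0, 0, 0, 0, 0, 0]' | python3 inch.py
python3 rel.py 526.8 -260.8 49 1.508
```

```text
clock: 34.4
position: [526.0, -261.6, 118.8]
ee_rot: [-3.14, -0.001, 1.506]
ft_force: [0.3, 0.2, 0.7]
grip_width: 0.647
gripper_force: 0.0
clock: 34.7
position: [527.2, -262.3, 120.7]
ee_rot: [3.14, 0.001, 1.506]
ft_force: [-0.9, -0.6, 0.0]
grip_width: 0.646
gripper_force: 0.0
now [ 527.188 -262.264  120.732] [3.14  0.001 1.506] t 34.7
to [ 526.8 -260.8   49. ] tool d [ 1.493 -0.569 71.73 ] dist 71.74815070771811 rotvec [ 0.001  0.001 -0.002]
```

Scaled: 18 mm is 0.36, 12 mm is 0.24.

```bash
echo '[0.65, 0.024, -0.01, 0.24, 0, 0, 0, 0.65, 0, 0, 0.36, 0, 0, 0, 0.65, 0, 0, 0.36, 0, 0, 0, 0.65, 0, 0, 0.24, 0, 0, 0, 0.65, 0, 0, 0.16, 0, 0, 0]' | python3 inch.py
echo '[0.65, 0, 0, 0.06, 0, 0, 0, 0.65, 0, 0, 0, 0, 0, 0, 0.65, 0, 0, 0, 0, 0, 0, 0.65, 0, 0, 0, 0, 0, 0]' | python3 inch.py
python3 rel.py 526.8 -260.8 48.9 1.508
```

```text
clock: 35.2
position: [525.6, -260.3, 50.6]
ee_rot: [-3.14, -0.001, 1.506]
ft_force: [-1.1, 0.0, 0.5]
grip_width: 0.649
gripper_force: 0.0
clock: 35.6
position: [526.8, -261.1, 49.7]
ee_rot: [3.14, 0.001, 1.506]
ft_force: [0.6, -0.6, -0.2]
grip_width: 0.651
gripper_force: 0.0
now [ 526.813 -261.07    49.673] [3.14  0.001 1.506] t 35.6
to [ 526.8 -260.8   48.9] tool d [ 0.269 -0.031  0.772] dist 0.8185248309124347 rotvec [ 0.001  0.001 -0.002]
```

Scaled: 0.7 mm is 0.014, 0.2 mm is 0.004.

```bash
echo '[0.65, 0.004, 0, 0.014, 0, 0, 0, 0.65, 0, 0, 0, 0, 0, 0, 0.5, 0, 0, 0, 0, 0, 0, 0.3, 0, 0, 0, 0, 0, 0, 0, 0, 0, 0, 0, 0, 0]' | python3 inch.py 40
echo '[0, 0, 0, 0, 0, 0, 0, 0, 0, 0, 0, 0, 0, 0, 0, 0, 0, 0, 0, 0, 0, 0, 0, 0, 0, 0, 0, 0]' | python3 inch.py
echo '[0, 0, 0, -0.08, 0, 0, 0, 0, 0, 0, -0.16, 0, 0, 0, 0, 0, 0, -0.28, 0, 0, 0, 0, 0, 0, -0.36, 0, 0, 0, 0, 0, 0, -0.36, 0, 0, 0]' | python3 inch.py
echo '[0, 0, 0, -0.24, 0, 0, 0, 0, 0, 0, 0, 0, 0, 0, 0, 0, 0, 0, 0, 0, 0]' | python3 inch.py
python3 rel.py 547.7 79.8 122 1.508
```

```text
clock: 36.1
position: [526.4, -260.5, 48.3]
ee_rot: [3.141, 0.0, 1.506]
ft_force: [1.9, 0.2, 0.6]
grip_width: 0.416
gripper_force: 3.0
clock: 36.5
position: [526.4, -260.6, 48.3]
ee_rot: [3.141, 0.0, 1.506]
ft_force: [0.7, -0.5, 0.2]
grip_width: 0.409
gripper_force: 40.0
clock: 37.0
position: [526.2, -260.4, 111.7]
ee_rot: [-3.142, 0.0, 1.506]
ft_force: [-0.0, 0.8, -4.8]
grip_width: 0.408
gripper_force: 40.0
clock: 37.3
position: [526.2, -260.5, 122.5]
ee_rot: [3.141, 0.0, 1.506]
ft_force: [-0.9, 0.1, -4.8]
grip_width: 0.408
gripper_force: 40.0
now [ 526.229 -260.482  122.489] [3.141 0.    1.506] t 37.3
to [547.7  79.8 122. ] tool d [340.958  -0.678   0.389] dist 340.9593861565257 rotvec [ 0.     0.    -0.002]
```

Scaled: 30 mm is 0.6, 28 mm is 0.56.

```bash
echo '[0, 0.2, 0, 0, 0, 0, 0, 0, 0.4, 0, 0, 0, 0, 0, 0, 0.56, 0, 0, 0, 0, 0, 0, 0.6, 0, 0, 0, 0, 0, 0, 0.6, 0, 0, 0, 0, 0]' | python3 inch.py
echo '[0, 0.6, 0, 0, 0, 0, 0, 0, 0.6, 0, 0, 0, 0, 0, 0, 0.6, 0, 0, 0, 0, 0, 0, 0.6, 0, 0, 0, 0, 0, 0, 0.6, 0, 0, 0, 0, 0]' | python3 inch.py
echo '[0, 0.6, -0.012, 0, 0, 0, 0, 0, 0.4, 0, 0, 0, 0, 0, 0, 0.28, 0, 0, 0, 0, 0, 0, 0.18, 0, 0, 0, 0, 0, 0, 0, 0, 0, 0, 0, -0.0382]' | python3 inch.py
echo '[0, 0, 0, 0, 0, 0, -0.0637, 0, 0, 0, 0, 0, 0, -0.0891, 0, 0, 0, 0, 0, 0, -0.0891, 0, 0, 0, 0, 0, 0, -0.0891, 0, 0, 0, 0, 0, 0, -0.0891]' | python3 inch.py
echo '[0, 0, 0, 0, 0, 0, -0.0891, 0, 0, 0, 0, 0, 0, -0.0891, 0, 0, 0, 0, 0, 0, -0.0891, 0, 0, 0, 0, 0, 0, -0.0764, 0, 0, 0, 0, 0, 0, -0.0509]' | python3 inch.py
echo '[0, 0, 0, 0, 0, 0, -0.0127, 0, 0, 0, 0, 0, 0, 0, 0, 0, 0, 0, 0, 0, 0, 0, 0, 0, 0, 0, 0, 0]' | python3 inch.py
python3 rel.py 547.7 79.8 53.6 2.866
```

```text
clock: 37.8
position: [532.9, -140.8, 121.2]
ee_rot: [-3.139, -0.001, 1.505]
ft_force: [-0.1, -0.4, -3.5]
grip_width: 0.408
gripper_force: 40.0
clock: 38.3
position: [542.5, 8.9, 121.3]
ee_rot: [-3.139, -0.0, 1.506]
ft_force: [0.1, 0.2, -4.8]
grip_width: 0.408
gripper_force: 40.0
clock: 38.8
position: [547.5, 80.9, 121.8]
ee_rot: [-3.141, -0.0, 1.568]
ft_force: [0.4, -0.6, -4.9]
grip_width: 0.409
gripper_force: 40.0
clock: 39.3
position: [547.5, 79.3, 121.9]
ee_rot: [-3.141, -0.0, 2.231]
ft_force: [0.5, 0.2, -3.8]
grip_width: 0.409
gripper_force: 40.0
clock: 39.8
position: [547.5, 79.3, 121.9]
ee_rot: [-3.141, -0.001, 2.849]
ft_force: [0.4, -0.4, -3.4]
grip_width: 0.404
gripper_force: 40.0
clock: 40.2
position: [547.8, 79.7, 122.2]
ee_rot: [-3.141, -0.0, 2.865]
ft_force: [0.2, 0.1, -3.9]
grip_width: 0.405
gripper_force: 40.0
now [547.78   79.727 122.178] [-3.141 -0.     2.865] t 40.2
to [547.7  79.8  53.6] tool d [ 0.082  0.061 68.578] dist 68.5783803494079 rotvec [-0.    -0.    -0.001]
```

Scaled: 18 mm is 0.36, 16 mm is 0.32.

```bash
echo '[0, 0, 0, 0.2, 0, 0, 0, 0, 0, 0, 0.36, 0, 0, 0, 0, 0, 0, 0.32, 0, 0, 0, 0, 0, 0, 0.24, 0, 0, 0, 0, 0, 0, 0.12, 0, 0, 0]' | python3 inch.py
echo '[0, 0, 0, 0.06, 0, 0, 0, 0, 0, 0, 0, 0, 0, 0, 0, 0, 0, 0, 0, 0, 0, 0, 0, 0, 0, 0, 0, 0, 0, 0, 0, 0, 0, 0, 0]' | python3 inch.py
python3 rel.py 547.7 79.8 53.6 2.866
```

```text
clock: 40.7
position: [546.9, 79.8, 58.7]
ee_rot: [-3.141, -0.002, 2.866]
ft_force: [-0.1, -0.4, -3.4]
grip_width: 0.409
gripper_force: 40.0
clock: 41.2
position: [548.3, 79.8, 57.8]
ee_rot: [3.141, 0.001, 2.866]
ft_force: [0.5, 0.0, -4.0]
grip_width: 0.409
gripper_force: 40.0
now [548.279  79.817  57.796] [3.141 0.001 2.866] t 41.2
to [547.7  79.8  53.6] tool d [ 0.557 -0.175  4.195] dist 4.235885435387219 rotvec [ 0.     0.001 -0.   ]
```

Scaled: 2 mm is 0.04, 0.8 mm is 0.016.

```bash
echo '[0, 0.008, 0, 0.04, 0, 0, 0, 0, 0, 0, 0.016, 0, 0, 0, 0, 0, 0, 0, 0, 0, 0, 0, 0, 0, 0, 0, 0, 0, 0, 0, 0, 0, 0, 0, 0]' | python3 inch.py
echo '[0, 0, 0, 0.014, 0, 0, 0, 0, 0, 0, 0, 0, 0, 0, 0, 0, 0, 0.008, 0, 0, 0, 0, 0, 0, 0, 0, 0, 0, 0, 0, 0, 0, 0, 0, 0]' | python3 inch.py
python3 rel.py 547.7 79.8 53.6 2.866
```

```text
clock: 41.7
position: [547.5, 79.9, 54.4]
ee_rot: [-3.142, -0.0, 2.866]
ft_force: [0.4, 0.4, -4.0]
grip_width: 0.408
gripper_force: 40.0
clock: 42.2
position: [547.5, 79.9, 53.4]
ee_rot: [-3.141, -0.0, 2.866]
ft_force: [0.0, -0.0, -3.8]
grip_width: 0.407
gripper_force: 40.0
now [547.48   79.9    53.359] [-3.141 -0.     2.866] t 42.2
to [547.7  79.8  53.6] tool d [-0.238 -0.037 -0.241] dist 0.341033285447078 rotvec [-0. -0. -0.]
```

Scaled: 0.5 mm is 0.01, 0.3 mm is 0.006.

```bash
echo '[0, 0, 0, 0.01, 0, 0, 0, 0, 0, 0, 0, 0, 0, 0, 0, 0, 0, 0, 0, 0, 0, 0, 0, 0, 0.006, 0, 0, 0, 0, 0, 0, 0, 0, 0, 0]' | python3 inch.py
```

```text
clock: 42.7
position: [547.5, 79.9, 53.3]
ee_rot: [-3.142, 0.0, 2.866]
ft_force: [-4.1, 0.3, 8.5]
grip_width: 0.41
gripper_force: 40.0
```

Scaled: -10 mm is -0.2, -0.3 mm is -0.006.

```bash
echo '[0, 0, 0, -0.006, 0, 0, 0, 0.5, 0, 0, 0, 0, 0, 0, 0.65, 0, 0, 0, 0, 0, 0, 0.65, 0, 0, 0, 0, 0, 0, 0.65, 0, 0, -0.2, 0, 0, 0]' | python3 inch.py
echo '[0.65, 0, 0, -0.4, 0, 0, 0, 0.65, 0, 0, -0.7, 0, 0, 0, 0.65, 0, 0, -0.8, 0, 0, 0, 0.65, 0, 0, -0.5, 0, 0, 0, 0.65, 0, 0, -0.1, 0, 0, 0]' | python3 inch.py
python3 rel.py 425.3 -314.1 180 2.875
```

```text
clock: 43.2
position: [546.5, 79.9, 62.0]
ee_rot: [-3.141, -0.002, 2.866]
ft_force: [0.5, -0.3, -0.3]
grip_width: 0.648
gripper_force: 0.0
clock: 43.7
position: [549.9, 80.0, 191.8]
ee_rot: [3.14, 0.007, 2.866]
ft_force: [1.6, -0.2, -0.2]
grip_width: 0.65
gripper_force: 0.0
now [549.883  79.997 191.834] [3.14  0.007 2.866] t 43.7
to [ 425.3 -314.1  180. ] tool d [  12.646 -413.151   10.953] dist 413.4891066296286 rotvec [ 0.002  0.007 -0.009]
```

Scaled: -45 mm is -0.9, -40 mm is -0.8.

```bash
echo '[0.65, 0.02, -0.5, 0, 0, 0, 0, 0.65, 0.02, -0.8, 0, 0, 0, 0, 0.65, 0.02, -0.9, 0, 0, 0, 0, 0.65, 0.02, -0.9, 0, 0, 0, 0, 0.65, 0.02, -0.9, 0, 0, 0, 0]' | python3 inch.py
echo '[0.65, 0.02, -0.9, 0, 0, 0, 0, 0.65, 0.02, -0.9, 0, 0, 0, 0, 0.65, 0.02, -0.9, 0, 0, 0, 0, 0.65, 0.02, -0.8, 0, 0, 0, 0, 0.65, 0.02, -0.5, 0, 0, 0, 0]' | python3 inch.py
echo '[0.65, 0.02, -0.26, 0.16, 0, 0, -0.0057, 0.65, 0, 0, 0, 0, 0, 0, 0.65, 0, 0, 0, 0, 0, 0, 0.65, 0, 0, 0, 0, 0, 0]' | python3 inch.py
python3 rel.py 425.3 -314.1 107 2.875
python3 - <<'E'
from h import *
np.set_printoptions(precision=1,suppress=True)
S=snap('scene','S8.png');T=snap('top','T8.png')
T0=cv2.imread('pics/top1.png')[180:235,218:300];T1=T['frame'][180:235,218:300,::-1]
S0=cv2.imread('pics/scene1.png')[150:235,260:320];S1=S['frame'][150:235,260:320,::-1]
z=lambda a,h:cv2.resize(a,None,fx=h/a.shape[0],fy=h/a.shape[0],interpolation=3)
r1=np.hstack([z(S0,290),z(T0,260)[:0] if 0 else cv2.copyMakeBorder(z(T0,260),0,30,0,0,0)]);r2=np.hstack([z(S1,290),cv2.copyMakeBorder(z(T1,260),0,30,0,0,0)])
cv2.imwrite('pics/g8.png',np.vstack([r1,r2]));print(r1.shape)
E
```

```text
clock: 44.2
position: [486.8, -112.3, 187.0]
ee_rot: [-3.142, -0.001, 2.866]
ft_force: [0.9, -0.2, -0.9]
grip_width: 0.652
gripper_force: 0.0
clock: 44.7
position: [427.5, -304.6, 187.0]
ee_rot: [-3.141, -0.001, 2.864]
ft_force: [1.0, 1.2, 0.5]
grip_width: 0.65
gripper_force: 0.0
clock: 45.1
position: [424.5, -313.4, 179.7]
ee_rot: [3.141, -0.001, 2.875]
ft_force: [-0.1, -0.2, 0.3]
grip_width: 0.649
gripper_force: 0.0
now [ 424.462 -313.373  179.691] [ 3.141 -0.001  2.875] t 45.1
to [ 425.3 -314.1  107. ] tool d [-1.05  -0.526 72.69 ] dist 72.69908793587958 rotvec [ 0.001 -0.001  0.   ]
(290, 593, 3)
```

View pics/g8.png

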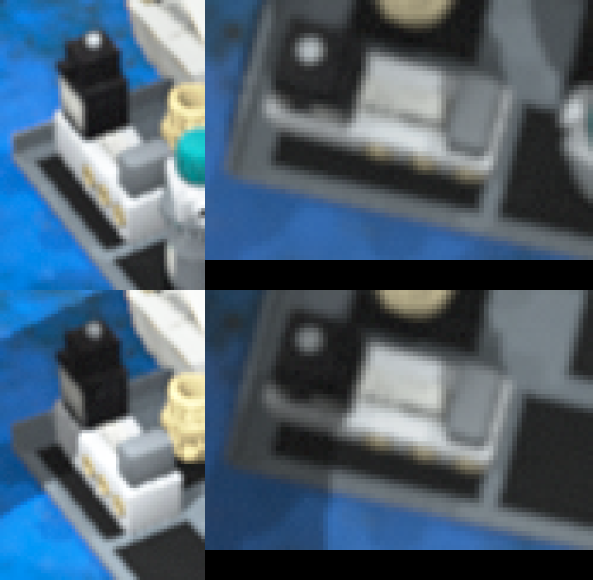

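Before (upper row) and after (lower row), the valve shows at the same pixels: coil dot at (310,50) and (310,340-290). The filter is next.

Scaled: 18 mm is 0.36, 12 mm is 0.24.

```bash
echo '[0.6, -0.02, -0.01, 0.2, 0, 0, 0, 0.6, 0, 0, 0.36, 0, 0, 0, 0.6, 0, 0, 0.36, 0, 0, 0, 0.6, 0, 0, 0.24, 0, 0, 0, 0.6, 0, 0, 0.12, 0, 0, 0]' | python3 inch.py
echo '[0.6, 0, 0, 0.06, 0, 0, 0, 0.6, 0, 0, 0, 0, 0, 0, 0.6, 0, 0, 0, 0, 0, 0, 0.6, 0, 0, 0, 0, 0, 0]' | python3 inch.py
python3 rel.py 425.3 -314.1 106.7 2.875
```

```text
clock: 45.7
position: [424.8, -314.4, 114.5]
ee_rot: [3.141, -0.002, 2.875]
ft_force: [-0.2, 0.1, -0.1]
grip_width: 0.6
gripper_force: 0.0
clock: 46.1
position: [425.7, -315.6, 113.5]
ee_rot: [-3.141, 0.001, 2.875]
ft_force: [-1.1, 0.3, -0.4]
grip_width: 0.602
gripper_force: 0.0
now [ 425.661 -315.622  113.534] [-3.141  0.001  2.875] t 46.1
to [ 425.3 -314.1  106.7] tool d [0.757 1.378 6.832] dist 7.010333978839619 rotvec [-0.001  0.001 -0.   ]
```

The rows are not in the units I measure in: shifts go in shares of 50 mm and turns go in shares of pi/2 rad. I convert before sending: 4 mm is 0.08, 2.5 mm is 0.05.

```bash
echo '[0.6, 0.012, 0.02, 0.08, 0, 0, 0, 0.6, 0, 0, 0.05, 0, 0, 0, 0.6, 0, 0, 0, 0, 0, 0, 0.6, 0, 0, 0, 0, 0, 0, 0.6, 0, 0, 0, 0, 0, 0]' | python3 inch.py
python3 rel.py 425.3 -314.1 106.7 2.875
echo '[0.4, 0, 0, 0, 0, 0, 0, 0.2, 0, 0, 0, 0, 0, 0, 0, 0, 0, 0, 0, 0, 0, 0, 0, 0, 0, 0, 0, 0, 0, 0, 0, 0, 0, 0, 0]' | python3 inch.py 30
echo '[0, 0, 0, 0, 0, 0, 0, 0, 0, 0, -0.16, 0, 0, 0, 0, 0, 0, -0.28, 0, 0, 0, 0, 0, 0, -0.36, 0, 0, 0, 0, 0, 0, -0.36, 0, 0, 0]' | python3 inch.py
echo '[0, 0, 0, -0.24, 0, 0, 0, 0, 0, 0, 0, 0, 0, 0, 0, 0, 0, 0, 0, 0, 0]' | python3 inch.py
python3 rel.py 511.5 -55.5 175 2.875
```

```text
clock: 46.6
position: [425.0, -314.2, 106.4]
ee_rot: [-3.141, 0.0, 2.875]
ft_force: [0.6, 0.8, -0.1]
grip_width: 0.598
gripper_force: 0.0
now [ 424.973 -314.157  106.427] [-3.141  0.     2.875] t 46.6
to [ 425.3 -314.1  106.7] tool d [-0.3    0.141 -0.273] dist 0.42999251916461245 rotvec [-0.  0. -0.]
clock: 47.1
position: [425.0, -314.1, 106.4]
ee_rot: [-3.142, 0.0, 2.875]
ft_force: [-0.1, -1.4, -0.3]
grip_width: 0.353
gripper_force: 30.0
clock: 47.6
position: [424.5, -313.8, 165.1]
ee_rot: [3.141, -0.001, 2.875]
ft_force: [-0.2, -0.3, -2.3]
grip_width: 0.354
gripper_force: 30.0
clock: 47.9
position: [424.8, -314.0, 176.2]
ee_rot: [-3.142, -0.0, 2.875]
ft_force: [0.2, 0.2, -2.6]
grip_width: 0.357
gripper_force: 30.0
now [ 424.779 -313.964  176.246] [-3.142 -0.     2.875] t 47.9
to [511.5 -55.5 175. ] tool d [-15.518 272.183   1.225] dist 272.6276804915772 rotvec [-0. -0. -0.]
```

Scaled: 30 mm is 0.6, 26 mm is 0.52.

```bash
echo '[0, -0.01, 0.2, 0, 0, 0, 0, 0, -0.02, 0.4, 0, 0, 0, 0, 0, -0.03, 0.52, 0, 0, 0, 0, 0, -0.03, 0.6, 0, 0, 0, 0, 0, -0.03, 0.6, 0, 0, 0, 0]' | python3 inch.py
echo '[0, -0.03, 0.6, 0, 0, 0, 0, 0, -0.03, 0.6, 0, 0, 0, 0, 0, -0.03, 0.6, 0, 0, 0, 0, 0, -0.03, 0.6, 0, 0, 0, 0, 0, -0.03, 0.4, 0, 0, 0, 0]' | python3 inch.py
echo '[0, -0.02, 0.24, 0, 0, 0, 0, 0, -0.02, 0.08, 0, 0, 0, 0, 0, 0, 0, 0, 0, 0, 0, 0, 0, 0, 0, 0, 0, 0, 0, 0, 0, 0, 0, 0, 0]' | python3 inch.py
python3 rel.py 511.2 -55.5 111 2.875
```

```text
clock: 48.4
position: [460.8, -201.8, 175.3]
ee_rot: [3.141, -0.002, 2.874]
ft_force: [0.7, -0.8, -1.3]
grip_width: 0.352
gripper_force: 30.0
clock: 48.9
position: [504.8, -67.9, 175.3]
ee_rot: [3.141, -0.002, 2.876]
ft_force: [0.5, -0.0, -1.9]
grip_width: 0.352
gripper_force: 30.0
clock: 49.4
position: [511.4, -56.6, 176.3]
ee_rot: [-3.141, -0.0, 2.874]
ft_force: [-0.5, -0.2, -3.1]
grip_width: 0.353
gripper_force: 30.0
now [511.369 -56.631 176.282] [-3.141 -0.     2.874] t 49.4
to [511.2 -55.5 111. ] tool d [ 0.451  1.07  65.282] dist 65.29236000626582 rotvec [-0.    -0.    -0.001]
```

Scaled: 18 mm is 0.36, 16 mm is 0.32.

```bash
echo '[0, 0.006, 0.016, 0.24, 0, 0, 0, 0, 0, 0, 0.36, 0, 0, 0, 0, 0, 0, 0.32, 0, 0, 0, 0, 0, 0, 0.2, 0, 0, 0, 0, 0, 0, 0.1, 0, 0, 0]' | python3 inch.py
echo '[0, 0, 0, 0.03, 0, 0, 0, 0, 0, 0, 0, 0, 0, 0, 0, 0, 0, 0, 0, 0, 0, 0, 0, 0, 0, 0, 0, 0]' | python3 inch.py
python3 rel.py 511.2 -55.5 111 2.875
```

```text
clock: 49.9
position: [510.6, -55.0, 114.0]
ee_rot: [-3.141, -0.002, 2.874]
ft_force: [-0.4, -0.0, -2.5]
grip_width: 0.351
gripper_force: 30.0
clock: 50.3
position: [512.0, -55.1, 114.4]
ee_rot: [-3.142, 0.001, 2.875]
ft_force: [-0.4, -0.1, -1.7]
grip_width: 0.355
gripper_force: 30.0
now [511.996 -55.07  114.437] [-3.142  0.001  2.875] t 50.3
to [511.2 -55.5 111. ] tool d [ 0.658 -0.624  3.436] dist 3.553791469247115 rotvec [-0.     0.001 -0.   ]
```

Scaled: 1.8 mm is 0.036, 0.8 mm is 0.016.

```bash
echo '[0, 0.01, -0.008, 0.036, 0, 0, 0, 0, 0, 0, 0.016, 0, 0, 0, 0, 0, 0, 0, 0, 0, 0, 0, 0, 0, 0, 0, 0, 0, 0, 0, 0, 0, 0, 0, 0]' | python3 inch.py
echo '[0, 0, 0, 0.01, 0, 0, 0, 0, 0, 0, 0, 0, 0, 0, 0, 0, 0, 0, 0, 0, 0]' | python3 inch.py
```

```text
clock: 50.8
position: [511.0, -55.2, 111.4]
ee_rot: [-3.142, 0.0, 2.875]
ft_force: [-0.2, -0.0, 1.1]
grip_width: 0.352
gripper_force: 30.0
clock: 51.1
position: [511.3, -55.3, 111.4]
ee_rot: [-3.142, 0.001, 2.875]
ft_force: [-0.9, -0.6, 5.7]
grip_width: 0.355
gripper_force: 30.0
```

Contact. Releasing, lifting, and backing off to the side for a final check.

Scaled: -0.4 mm is -0.008.

```bash
echo '[0, 0, 0, -0.008, 0, 0, 0, 0.5, 0, 0, 0, 0, 0, 0, 0.6, 0, 0, 0, 0, 0, 0, 0.6, 0, 0, 0, 0, 0, 0, 0.6, 0, 0, 0, 0, 0, 0]' | python3 inch.py
echo '[0.6, 0, 0, -0.2, 0, 0, 0, 0.6, 0, 0, -0.4, 0, 0, 0, 0.6, 0, 0, -0.5, 0, 0, 0, 0.6, 0, 0, -0.5, 0, 0, 0, 0.6, 0, 0, -0.2, 0, 0, 0]' | python3 inch.py
echo '[0.6, 0, -0.4, 0, 0, 0, 0, 0.6, 0, -0.8, 0, 0, 0, 0, 0.6, 0, -0.9, 0, 0, 0, 0, 0.6, 0, -0.9, 0, 0, 0, 0, 0.6, 0, -0.9, 0, 0, 0, 0]' | python3 inch.py
echo '[0.6, 0, -0.6, 0, 0, 0, 0, 0.6, 0, -0.3, 0, 0, 0, 0, 0.6, 0, 0, 0, 0, 0, 0, 0.6, 0, 0, 0, 0, 0, 0, 0.6, 0, 0, 0, 0, 0, 0]' | python3 inch.py
python3 - <<'E'
from h import *
S=snap('scene','S9.png');T=snap('top','T9.png')
for im,box in((S,(290,170,350,250)),(T,(280,185,340,225))):
    c=blobs(im,(75,80,40),(95,255,255),box,1);print([cen(k) for k in c])
a=S['frame'][130:310,190:390];b=T['frame'][150:300,120:365]
A=cv2.imread('pics/top1.png')[150:300,120:365]
z=lambda a,w:cv2.resize(a,None,fx=w/a.shape[1],fy=w/a.shape[1],interpolation=3)
r=np.vstack([z(b[:,:,::-1],400),z(A,400)]);l=z(a[:,:,::-1],400);l=cv2.copyMakeBorder(l,0,r.shape[0]-l.shape[0],0,0,0)
cv2.imwrite('pics/g9.png',np.hstack([l,r]))
print(env.get_state()['clock'])
E
```

```text
clock: 51.6
position: [511.0, -55.2, 111.1]
ee_rot: [-3.141, -0.0, 2.875]
ft_force: [-0.3, -0.3, -0.4]
grip_width: 0.6
gripper_force: 0.0
clock: 52.1
position: [512.4, -55.5, 204.0]
ee_rot: [3.142, 0.004, 2.875]
ft_force: [0.3, -0.2, 0.1]
grip_width: 0.601
gripper_force: 0.0
clock: 52.6
position: [458.7, -244.6, 201.1]
ee_rot: [3.142, -0.0, 2.875]
ft_force: [0.4, -0.9, 0.3]
grip_width: 0.599
gripper_force: 0.0
clock: 53.1
position: [447.9, -285.1, 201.0]
ee_rot: [3.141, -0.001, 2.876]
ft_force: [0.1, 0.1, 0.5]
grip_width: 0.6
gripper_force: 0.0
[(318.8911055694098, 195.40648379052368)]
[(306.42815249266863, 205.50048875855325)]
53.2
```

View pics/g9.png

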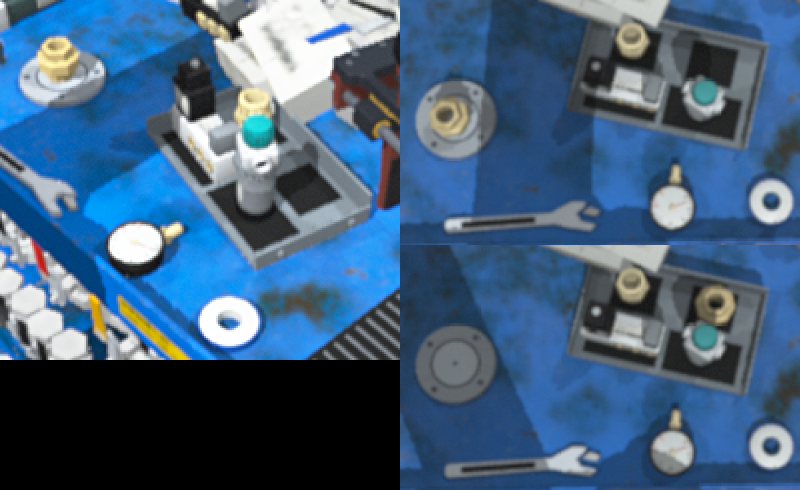

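The final picture shows the filter knob back within 0.2 px of where it was, at (306.4,205.5) against (306.5,205.7). The valve, nipple, gauge and tape are where they were, and the union stands upright on the plate centre at crop (452,118). Handing in.

```bash
python3 -c "
from bench import env
print(env.sign_off())"
```

```text
the job is handed in; nothing more can be done
None
```

The job is handed in at about 53 s: the union stands upright on the plate centre to within about 2 mm, the filter and valve are back where they stood, and the nipple, gauge and tape were not moved.

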